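Start the thread and screw the lid on a leaning canister

ROBOT

A 6-joint arm with a two-finger parallel gripper is mounted at the origin on a cart in front of the work surface, level with it; the furniture and walls round the work are solid. World frame = base frame: x ahead of the robot, y to its left, z up, the work surface at z = 0. Lengths are in m, angles in degrees, forces in N, time in s.
With the tool pointing down it reaches from about 0.375 to 0.9 m from the base axis. Payload 3.1 kg.
Tool frame: the origin (TCP) lies on the centre line of the jaws, within the pads' length; the fingertips stand 8 mm ahead of it and the grasp point (between the pads) lies 11 mm behind it; z points along the fingers, y is the line along which they close (so a half turn about z gives the same grasp; the last joint's range is limited). The gripper opens to 87 mm and grips with 3 to 60 N. Pads are 19 mm wide; open, the fingers measure 117 mm over their backs; the gripper's body (75 mm by 190 mm) begins 51 mm behind the grasp point.
Start: joints at [-73.883, 30.224, 82.088, -0, 67.689, -10.227], TCP at [0.277, -0.56, 0.231] pointing down, gripper open.
Joint ranges: [-176.69, 176.69], [-43.24, 126.21], [12.49, 139.97], [-82, 262], [0, 151.66], [-163.58, 163.58]. Speed limits (degrees/s): [159.86, 159.86, 180, 180, 180, 180].

INTERFACE

Orientations are given as a 3x3 rotation matrix whose columns are the frame's x, y, z axes.
In Python, from rig import * gives the robot as it stands.
- The arm moves only by the tool step_arm, never from a script. Its argument "targets" is a list of rows, each a list of 5 numbers: the opening, from -1 (shut) to 1 (fully open), then the shift along the world's x, y, z normalised to -1 to 1, where 1 is 0.25 m, then the turn about the world's z normalised to -1 to 1, where 1 is 180 degrees. In form: [[fingers, x, y, z, turn], ...]. A call has 1 to 20 rows; each row is the pose to reach, as a shift and turn from the pose commanded when the call began, turning the shorter way round; what a row does not reach only later rows make up. A row lasts 1/10 s, in which the tool goes at most 50 mm and 8.59 degrees, less where a joint would pass 70% of its speed; a pose out of reach is approached as far as the arm can. A call with a number of a shift or a turn outside -1 to 1 is refused whole. A call with a gripper value outside its range is refused whole. The fingers move at their own pace and stop on an object; the grip force is fixed at half the most. Time passes only in rows, so rows that repeat a pose let the fingers close. It gives the time, the measured TCP pose, the force, the opening and the grip force at its end, in the units of the state.
- read_state(): the state, without advancing time (a new reading comes with each control period).
- capture(name): name is "side" or "top"; returns a dict with "color" (384x512x3 uint8, red, green, blue), "mtx" (3x3 intrinsics, pixels), "pose" (4x4, takes a point from camera to world coordinates). Camera axes: x right, y down, z forward; pixel columns grow to the right and rows downward; lengths in m; the calibration is good to about 2 mm. A picture is of the moment at which its call begins. There is no depth.
- hand_in(): hands the job in; it is judged then, once.
The state is a dict: "time_s": time; "joint_positions": joint angles; "qvel": joint speeds; "tau": joint torques, N m; "position": TCP position; "tcp_rot": TCP orientation; "force": force on the tool from outside, world axes, zero at the start; "moment": the same for the moment, N m; "opening": opening from 0.0 (shut) to 1.0 (fully open); "grasp_force": force on a finger pad.
Only numpy, scipy, OpenCV 4.12 (cv2) and the standard library are available. Lean on these libraries where they do the work, as an engineer would, in place of code of your own. Each camera call takes 0.05 s, during which the arm holds its last target. There are 200 camera calls.

TASK

Close the leaning metal canister with the black screw lid: put the lid squarely on its mouth, turn it back until you feel the thread drop into place, then screw it forward (clockwise as seen looking onto the lid) until it is fully home and snug, and let go. Do not force it so hard, either way, that the canister twists in its clamp band, and do not knock over the glue bottle.

Things in the scene. Friction and masses are not known exactly. Their poses are not given: they have to be found in the camera images.
- lid: Black round screw lid, lying skirt down on the table, about 90 g. Skirt 74 mm outer diameter, finely ribbed; flat top face 22.5 mm above the origin. Origin: centre of the skirt's lower edge; z points up through the grip. Inside the skirt, 1.5 mm above its edge, are four lugs 90 degrees apart (3 mm thick, inner diameter across them 56 mm); their angle to the grip is not given.
- lid_grip (a point): Middle of the square grip on top of the lid: 34 x 34 mm, 24 mm tall (22.5 to 46.5 mm above the lid's origin), its faces square to the lid's x and y axes. This point is 34.5 mm above the lid's origin.
- jar_mouth (a point): Centre of the rim of the canister's mouth; z points out of the mouth along its axis, which leans 32 degrees from vertical, towards the robot's side. A lid set on at random mostly rides on top of the thread, its origin 3 to 11 mm below the rim along the axis; clockwise the lugs then only meet stops. Turned back, 90 degrees at most, it drops into the thread; it cannot be turned back farther.
- neck_foot (a point): Foot of the neck, on the axis, 32 mm below the rim. Neck 52 mm in diameter with a chamfered rim. On it, 90 degrees apart, four ramps that each fall clockwise (seen onto the mouth) over 57 degrees to a stop, then a gap of 27 degrees. Their angle differs every time and is not given. The canister (aluminium, 72 mm diameter) is below this point.
- seal: Black sprung sealing ring in the mouth, 41 mm outer diameter, 4 mm proud of the rim (origin: rim's centre). A lid dropped into the thread rests on it, lid origin 14.5 mm below the rim. Turned clockwise 50 to 75 degrees it is drawn down against the spring (3 to 12 N) to the stops, lid origin about 18 mm below the rim; this takes up to 0.7 N m; friction holds it there.
- jar (a joint): How far the canister has twisted in its clamp band about its own axis (rad): 0 at the start, positive anticlockwise seen onto the mouth. The band slips at 2 N m.
- stand: Fixed stand that holds the canister: plywood base plate 180 x 130 x 12 mm, dark steel cheeks, tilted seat and clamp band. Origin on the table, 15 mm nearer its -x end than the plate's centre; the canister leans towards its -x.
- glue_bottle: White glue bottle with an orange nozzle, 62 mm diameter, 167 mm tall, standing loose near the stand; a bystander. Origin at the centre of its foot, z up.
Not all that is in view belongs to the job. There is more than one size of the lid; the one meant has the size given above.

How it is judged:
By the outcome, as a careful person would: the job done as asked, in the order asked, and still so for the second after the job is handed in, with the robot touching nothing.
It also fails if it takes over 67 s, if anything falls off the work surface, if the arm or the gripper's body presses on something with over 40 N, if the wrist force passes 120 N, or if a joint passes its speed limit or range.

## Working session

There is one attempt and no reset: what is moved stays moved. The work goes in short steps, Python scripts to look and compute and a tool call to move; the robot and the scene stay as the last step left them, time stands still between calls to the robot, and variables do not carry over. Pictures are saved under pics/ and viewed, at most 10 in all, crops included, and the job is handed in when it is done.

Besides the shell and the picture viewer there is one more tool, called after "Call:" by a JSON object that holds its "method" and its "body", one argument or row to a line. step_arm: Moves the arm, as the interface text tells. Scaled input: -1 to 1 covers 0.25 m each way for a shift and 180 degrees each way for a turn. Its arguments: {"type":"object","properties":{"targets":{"type":"array","items":{"type":"array","items":{"type":"number"}}}},"required":["targets"]}

```bash
ls; mkdir -p pics
cat > h.py <<'E'
from rig import *
import numpy as np, cv2
def snap(cam,fn,crop=None,scale=1):
    c=capture(cam); np.savez('pics/'+fn+'.npz',**c)
    im=c['color'][:,:,::-1]
    if crop: x0,y0,x1,y1=crop; im=im[y0:y1,x0:x1]
    cv2.imwrite('pics/'+fn+'.png',cv2.resize(im,None,fx=scale,fy=scale,interpolation=cv2.INTER_CUBIC)); return c
def proj(c,P):
    T=np.linalg.inv(c['pose']);p=np.atleast_2d(P)@T[:3,:3].T+T[:3,3];q=p@c['mtx'].T;return q[:,:2]/q[:,2:]
def onz(c,uv,z):
    d=c['pose'][:3,:3]@np.linalg.inv(c['mtx'])@np.array([uv[0],uv[1],1.]);o=c['pose'][:3,3];return o+d*(z-o[2])/d[2]
E
python3 - <<'E'
from h import *
for n in('side','top'):
    c=snap(n,n+'0',None,1.5);print(n,c['mtx'].round(1).tolist(),c['pose'].round(3).tolist())
s=read_state();print({k:np.round(v,3).tolist() for k,v in s.items()})
E
```

```text
pics
side [[409.5, 0.0, 260.5], [0.0, 409.5, 186.8], [0.0, 0.0, 1.0]] [[0.958, 0.149, -0.245, 0.802], [0.286, -0.441, 0.851, -0.789], [0.019, -0.885, -0.465, 0.545], [0.0, 0.0, 0.0, 1.0]]
top [[407.4, 0.0, 257.8], [0.0, 407.4, 183.3], [0.0, 0.0, 1.0]] [[-0.008, -0.981, 0.196, 0.389], [-0.999, 0.002, -0.034, -0.002], [0.033, -0.196, -0.98, 1.055], [0.0, 0.0, 0.0, 1.0]]
{'time_s': 0.1, 'joint_positions': [-73.883, 30.274, 82.148, -0.0, 67.69, -10.227], 'qvel': [0.045, -0.091, -0.089, -0.054, 0.038, -0.037], 'tau': [-0.0, -44.099, -17.715, 0.064, 0.053, -0.0], 'position': [0.277, -0.559, 0.23], 'tcp_rot': [[0.896, 0.444, -0.001], [0.444, -0.896, 0.002], [0.0, -0.002, -1.0]], 'force': [-0.551, -0.009, -0.003], 'moment': [-0.001, -0.013, -0.008], 'grasp_force': 0.0, 'opening': 1.002}
```

View pics/side0.png

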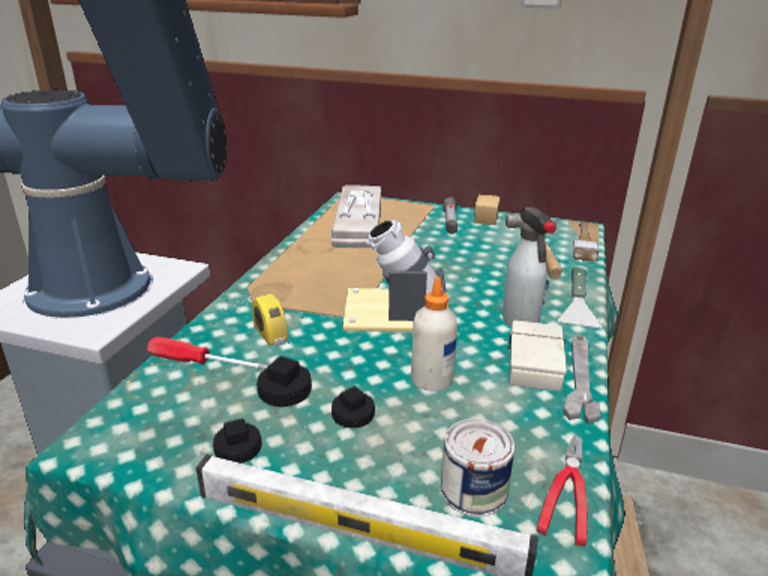

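View pics/top0.png

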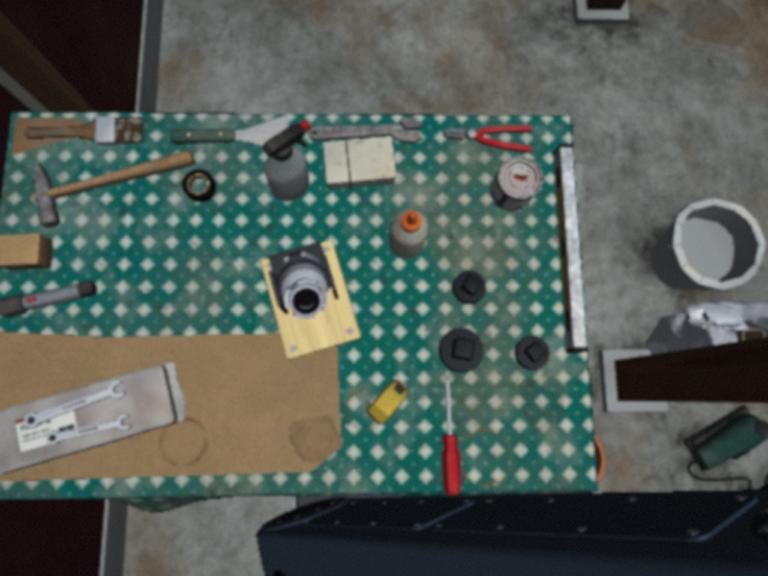

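Run:
```python
from h import *
t=dict(np.load('pics/top0.npz'));s=dict(np.load('pics/side0.npz'))
im=t['color'][:,:,::-1];sm=s['color'][:,:,::-1]
a=cv2.resize(im[210:255,285:375],None,fx=8,fy=8,interpolation=3)[:,:720]
b=cv2.resize(im[155:245,165:255],None,fx=6,fy=6,interpolation=3)
c=cv2.resize(sm[140:230,225:315],None,fx=6,fy=6,interpolation=3)
cv2.imwrite('pics/lid.png',a)
cv2.imwrite('pics/jar.png',np.hstack([b[:, :400],c[:,:400]]))
m=(im.max(2)<75).astype(np.uint8)
n,l,st,ce=cv2.connectedComponentsWithStats(m)
for i in range(1,n):
    if 150<st[i,4]<1500: print(st[i],ce[i].round(1),onz(t,ce[i],.0225).round(4), 'd',(np.sqrt(st[i,4]*4/np.pi)/t['mtx'][0,0]*(np.linalg.norm(onz(t,ce[i],.0225)-t['pose'][:3,3]))).round(4))
```

```text
[ 93   0  16  76 766] [100.5  37.8] [1.0035 0.3909 0.0225] d 0.0969
[372   0  55  26 413] [400.5  14.4] [ 1.0864 -0.4497  0.0225] d 0.0745
[ 76  78  22  18 169] [87.  87.6] [0.8571 0.4169 0.0225] d 0.0435
[175  82  30  26 415] [189.7  95.1] [0.8371 0.1433 0.0225] d 0.064
[369  96  23 140 594] [375.4 168.5] [ 0.6343 -0.3475  0.0225] d 0.0753
[ 42 107  88  23 169] [ 86.3 118.9] [0.769  0.4123 0.0225] d 0.0423
[121 112  24  23 275] [132.6 123.7] [0.756  0.291  0.0225] d 0.0521
[179 117  27  17 262] [192.2 126. ] [0.7501 0.1347 0.0225] d 0.0494
[327 116  25  25 246] [335.9 131.7] [ 0.7354 -0.2478  0.0225] d 0.0485
[462 138  43  49 711] [489.7 158.5] [ 0.6617 -0.6577  0.0225] d 0.0925
[423 146  51  55 955] [444.2 174.6] [ 0.6178 -0.53    0.0225] d 0.1012
[259 154  20  18 160] [266.6 165. ] [ 0.6438 -0.0611  0.0225] d 0.0373
[  0 157  36  24 232] [ 24.5 172. ] [0.6258 0.5574 0.0225] d 0.0505
[180 161  42  47 521] [197.2 176.9] [0.6124 0.1186 0.0225] d 0.0672
[301 180  22  23 394] [312.1 191.2] [ 0.574  -0.1782  0.0225] d 0.0585
[196 193  17  16 220] [203.8 200.4] [0.551  0.1006 0.0225] d 0.0431
[  0 195  19  17 220] [  7.8 203.6] [0.5444 0.59   0.0225] d 0.0493
[292 219  31  30 698] [306.7 233.4] [ 0.4656 -0.1607  0.0225] d 0.0766
[343 224  23  23 409] [354.  234.9] [ 0.461  -0.2812  0.0225] d 0.06
[  70  327   84   57 1046] [ 91.1 348.1] [0.199  0.3596 0.0225] d 0.0994
```

View pics/lid.png

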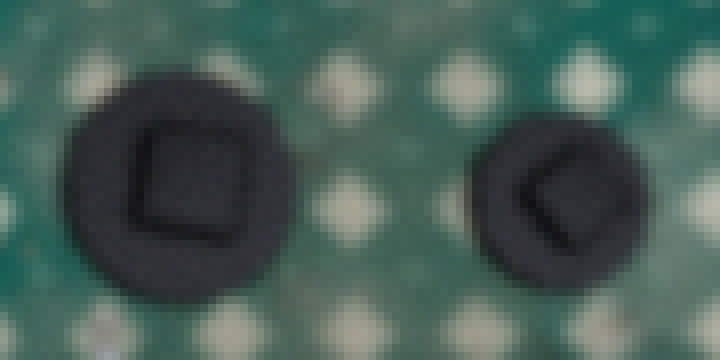

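View pics/jar.png

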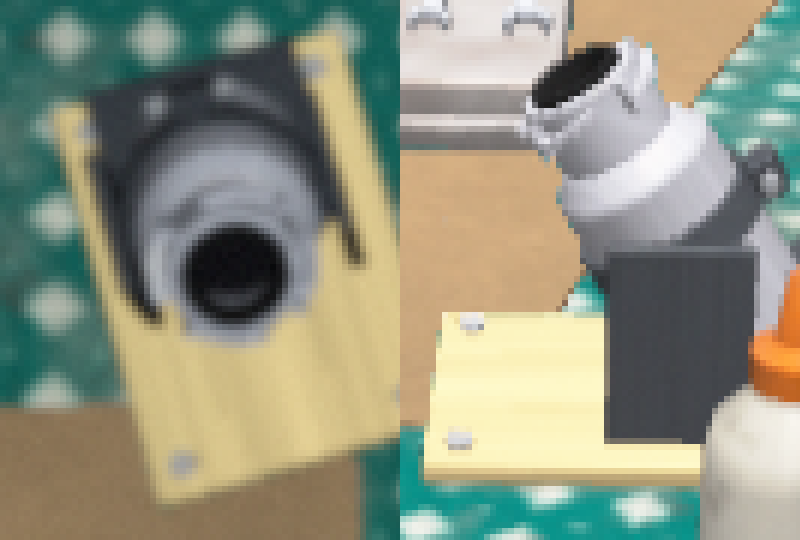

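Run:
```python
from h import *
t=dict(np.load('pics/top0.npz'));s=dict(np.load('pics/side0.npz'))
def ell(c,x0,y0,x1,y1,th):
    g=cv2.resize(c['color'][y0:y1,x0:x1].max(2),None,fx=8,fy=8,interpolation=cv2.INTER_CUBIC)
    cs,_=cv2.findContours((g<th).astype(np.uint8),0,cv2.CHAIN_APPROX_NONE)
    k=max(cs,key=len);e=cv2.fitEllipse(cv2.convexHull(k))
    return np.array(e[0])/8+[x0-.44,y0-.44],np.array(e[1])/8,e[2]
for th in(60,80):
    et=ell(t,190,186,218,214,th);es=ell(s,240,140,268,166,th);print(et,es)
def ray(c,uv):
    d=c['pose'][:3,:3]@np.linalg.inv(c['mtx'])@[*uv,1];return c['pose'][:3,3],d/np.linalg.norm(d)
o1,d1=ray(t,et[0]);o2,d2=ray(s,es[0])
A=np.array([d1,-d2]).T;k=np.linalg.lstsq(A,o2-o1,rcond=None)[0]
p,q=o1+k[0]*d1,o2+k[1]*d2;print('mouth',p,q,'major mm',et[1]/t['mtx'][0,0]*k[0]*1e3,es[1]/s['mtx'][0,0]*k[1]*1e3)
# plate
cr=[np.array(v)/6+[165-.44,155-.44] for v in[(55,112),(335,32),(160,505)]]
P=[onz(t,v,.012) for v in cr];
for v in P:print(v.round(4))
e=P[2]-P[0];f=P[1]-P[0];print('len',np.linalg.norm(e),np.linalg.norm(f),'lean heading',np.degrees(np.arctan2(e[1],e[0])),np.degrees(np.arctan2(f[1],f[0])))
h=np.arctan2(e[1],e[0]);centre=P[0]+(e+f)/2;org=centre+.015*e/np.linalg.norm(e);print('stand org',org)
mm=(p+q)/2;u=np.array([np.cos(h),np.sin(h)]);w=(mm-org)[:2];print('along lean',w@u,'perp',w@[-u[1],u[0]])
# grip top corners of lid, crop coords 8x: view
G=[onz(t,np.array(v)/8+[285-.44,210-.44],.0465) for v in[(147,124),(247,127),(240,243),(137,232)]]
for v in G:print(v.round(4))
for a,b in((0,1),(1,2),(2,3),(3,0)):
    d=G[b]-G[a];print(np.linalg.norm(d).round(4),np.degrees(np.arctan2(d[1],d[0])).round(1))
print('gripc',np.mean(G,0),'skirt (z~.011)',onz(t,[306.7,233.4],.0115))
# bottle
print('bottle',onz(t,np.array([412,222])/1.5-.17,.165))
```

```text
(array([203.71439034, 200.35400253]), array([15.52309799, 16.68523598]), 75.54769134521484) (array([253.54143387, 152.31036907]), array([ 5.77837515, 15.69840813]), 57.31203842163086)
(array([203.69492393, 200.36018044]), array([16.20946884, 17.40573883]), 75.86870574951172) (array([253.57353645, 152.23702866]), array([ 6.17985964, 16.11894608]), 57.108970642089844)
mouth [0.5299718  0.08743869 0.15683679] [0.53087523 0.08779668 0.15701425] major mm [36.34035913 39.02230272] [15.03727878 39.22177848]
[0.6245 0.1809 0.012 ]
[0.6604 0.0599 0.012 ]
[0.4547 0.1315 0.012 ]
len 0.17684975610494594 0.12619754445526496 lean heading -163.7937778826769 -73.48787314769196
stand org [0.54312653 0.09152848 0.012     ]
along lean 0.01328972871660279 perp 0.00021004119285777836
[ 0.4844 -0.1482  0.0465]
[ 0.4833 -0.1794  0.0465]
[ 0.4476 -0.1759  0.0465]
[ 0.4512 -0.1441  0.0465]
0.0312 -92.0
0.0359 174.5
0.032 83.6
0.0335 -7.0
gripc [ 0.46663985 -0.16191126  0.0465    ] skirt (z~.011) [ 0.46636774 -0.16233459  0.0115    ]
bottle [ 0.64883051 -0.07145964  0.165     ]
```

Lid candidates (top view, native px): A (307,233) ≈74–76 mm, B (312,191) ≈58 mm, C (354,235) ≈60 mm. A matches the 74 mm size. The crop shows A's square grip in the centre, turned about -6°. The jar crop shows the seal/mouth at top px (203.7,200.4) and side px (253.5,152.3); it triangulates to about (0.530,0.088,0.157). The lean heading is -163.7°.

Call:
{"method": "step_arm", "body": {
  "targets": [
    [1, 0.758, 1, 0, -0.18],
    [1, 0.758, 1, 0, -0.18],
    [1, 0.758, 1, 0, -0.18],
    [1, 0.758, 1, 0, -0.18],
    [1, 0.758, 1, 0, -0.18],
    [1, 0.758, 1, 0, -0.18],
    [1, 0.758, 1, 0, -0.18],
    [1, 0.758, 1, 0, -0.18]
  ]
}}

```text
time_s: 0.9
position: [0.4678, -0.3078, 0.2303]
tcp_rot: [[0.995, -0.101, -0.001], [-0.101, -0.995, 0.001], [-0.001, -0.001, -1.0]]
force: [-0.1, -0.7, 0.2]
opening: 1.006
grasp_force: 0.0
```

Call:
{"method": "step_arm", "body": {
  "targets": [
    [1, 0, 0.592, 0, 0],
    [1, 0, 0.592, 0, 0],
    [1, 0, 0.592, 0, 0],
    [1, 0, 0.592, -0.6, 0],
    [1, 0, 0.592, -0.6, 0],
    [1, 0, 0.592, -0.6, 0],
    [1, 0, 0.592, -0.7, 0],
    [1, 0, 0.592, -0.786, 0],
    [1, 0, 0.592, -0.786, 0],
    [1, 0, 0.592, -0.786, 0],
    [-1, 0, 0.592, -0.786, 0],
    [-1, 0, 0.592, -0.786, 0],
    [-1, 0, 0.592, -0.786, 0],
    [-1, 0, 0.592, -0.786, 0],
    [-1, 0, 0.592, -0.786, 0],
    [-1, 0, 0.592, -0.786, 0]
  ]
}}

```text
time_s: 2.5
position: [0.467, -0.162, 0.0343]
tcp_rot: [[0.994, -0.105, 0.0], [-0.105, -0.994, -0.0], [0.0, 0.0, -1.0]]
force: [0.4, 0.7, 0.5]
opening: 0.541
grasp_force: 0.0
```

Call:
{"method": "step_arm", "body": {
  "targets": [
    [-1, 0, 0, 0, 0],
    [-1, 0, 0, 0, 0],
    [-1, 0, 0, 0, 0],
    [-1, 0, 0, 0, 0],
    [-1, 0, 0, 0, 0],
    [-1, 0, 0, 0.1, 0],
    [-1, 0, 0, 0.5, 0],
    [-1, 0, 0, 0.9, 0],
    [-1, 0, 0, 0.9, 0],
    [-1, 0, 0, 0.9, 0],
    [-1, 0, 0, 0.9, 0],
    [-1, 0, 0, 0.9, 0]
  ]
}}

```text
time_s: 3.7
position: [0.4669, -0.1621, 0.2599]
tcp_rot: [[0.994, -0.105, 0.002], [-0.105, -0.994, -0.001], [0.002, 0.001, -1.0]]
force: [-0.6, -0.0, -1.2]
opening: 0.393
grasp_force: 29.3
```

Call:
{"method": "step_arm", "body": {
  "targets": [
    [-1, 0.283, 1, 0, 0.124],
    [-1, 0.283, 1, 0, 0.124],
    [-1, 0.283, 1, 0, 0.124],
    [-1, 0.283, 1, 0, 0.124],
    [-1, 0.283, 1, 0, 0.124],
    [-1, 0.283, 1, 0, 0.124],
    [-1, 0.283, 1, 0, 0.124],
    [-1, 0.283, 1, 0, 0.124]
  ]
}}

```text
time_s: 4.5
position: [0.5363, 0.0871, 0.2572]
tcp_rot: [[0.96, 0.28, -0.004], [0.28, -0.96, -0.001], [-0.004, -0.0, -1.0]]
force: [0.4, -0.1, -1.2]
opening: 0.391
grasp_force: 29.3
```

```bash
cat >> h.py <<'E'
u=np.array([-.96,-.281,0]);M=np.array([.5324,.0882,.1536])
def st():
    s=read_state();p=np.array(s['position']);R=np.array(s['tcp_rot']);d=p+[0,0,.002]-M
    v=np.array([u[1],-u[0],0])
    print('t',round(s['time_s'],1),'p',p.round(4),'a,perp,z mm',(1e3*np.array([d@u,d@v,d[2]])).round(1),'head',np.degrees(np.arctan2(R[1,1],R[0,1])).round(1),'tilt',R[2,2].round(4),'F',np.round(s['force'],1),'M',np.round(s['moment'],2),'q6',round(s['joint_positions'][5],1),'op',round(s['opening']*87,1))
    return s
E
python3 - <<'E'
from h import *
st()
c=snap('side','s1',(170,80,370,230),4)
E
```

```text
t 4.5 p [0.5363 0.0871 0.2572] a,perp,z mm [ -3.4  -2.2 105.6] head -73.7 tilt -1.0 F [ 0.4 -0.1 -1.2] M [-0.04  0.01 -0.04] q6 71.2 op 34.0
```

View pics/s1.png

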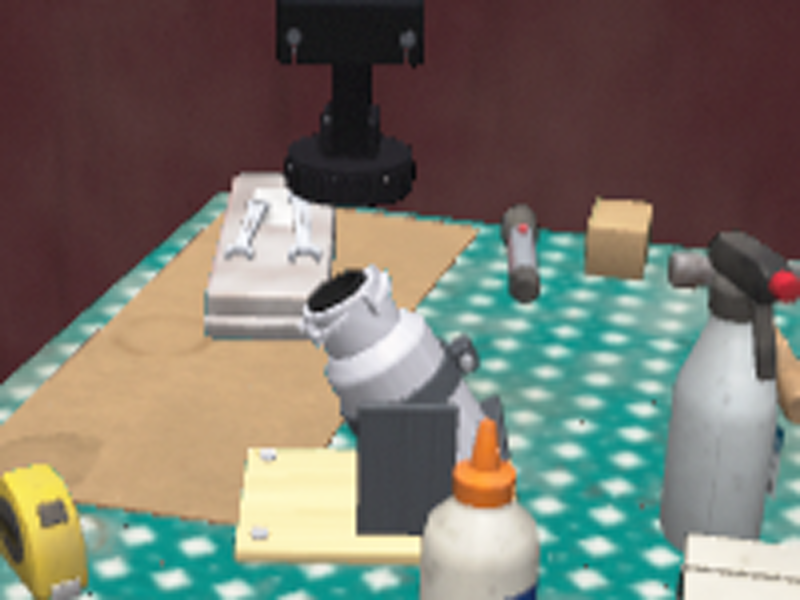

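Lid held level at side crop (350,170), above the mouth at (340,290). Its open skirt is clear of everything. Next I lower it onto the high side of the rim.

Call:
{"method": "step_arm", "body": {
  "targets": [
    [-1, 0, 0.006, -0.1, 0],
    [-1, 0, 0.006, -0.212, 0],
    [-1, 0, 0.006, -0.212, 0],
    [-1, 0, 0.006, -0.23, 0],
    [-1, 0, 0.006, -0.245, 0],
    [-1, 0, 0.006, -0.26, 0],
    [-1, 0, 0.006, -0.26, 0]
  ]
}}

```text
time_s: 5.25
position: [0.5378, 0.0893, 0.1943]
tcp_rot: [[0.96, 0.28, 0.001], [0.28, -0.96, -0.0], [0.0, 0.0, -1.0]]
force: [-0.2, 0.4, -0.7]
opening: 0.394
grasp_force: 29.3
```

```bash
python3 -c "
from h import *
st()"
```

```text
t 5.2 p [0.5378 0.0893 0.1943] a,perp,z mm [-5.5 -0.4 42.7] head -73.7 tilt -1.0 F [-0.2  0.4 -0.7] M [-0.01  0.06  0.04] q6 71.4 op 34.3
```

Call:
{"method": "step_arm", "body": {
  "targets": [
    [-1, 0, 0, -0.008, 0],
    [-1, 0, 0, -0.016, 0],
    [-1, 0, 0, -0.024, 0],
    [-1, 0, 0, -0.024, 0]
  ]
}}

```text
time_s: 5.65
position: [0.5374, 0.0895, 0.1878]
tcp_rot: [[0.96, 0.28, -0.001], [0.28, -0.96, 0.0], [-0.0, -0.0, -1.0]]
force: [-0.0, 0.0, -0.1]
opening: 0.39
grasp_force: 29.3
```

Call:
{"method": "step_arm", "body": {
  "targets": [
    [-1, 0, 0, -0.008, 0],
    [-1, 0, 0, -0.016, 0],
    [-1, 0, 0, -0.024, 0],
    [-1, 0, 0, -0.024, 0]
  ]
}}

```text
time_s: 6.05
position: [0.5384, 0.0896, 0.183]
tcp_rot: [[0.96, 0.28, 0.002], [0.28, -0.96, 0.0], [0.002, 0.0, -1.0]]
force: [-1.3, 0.4, 5.5]
opening: 0.393
grasp_force: 29.3
```

Run:
```python
from h import *
st()
c=snap('side','s2',(190,80,340,220),4)
```

```text
t 6.0 p [0.5384 0.0896 0.183 ] a,perp,z mm [-6.1 -0.3 31.4] head -73.7 tilt -1.0 F [-1.3  0.4  5.5] M [ 0.15  0.18 -0.01] q6 71.4 op 34.2
```

View pics/s2.png

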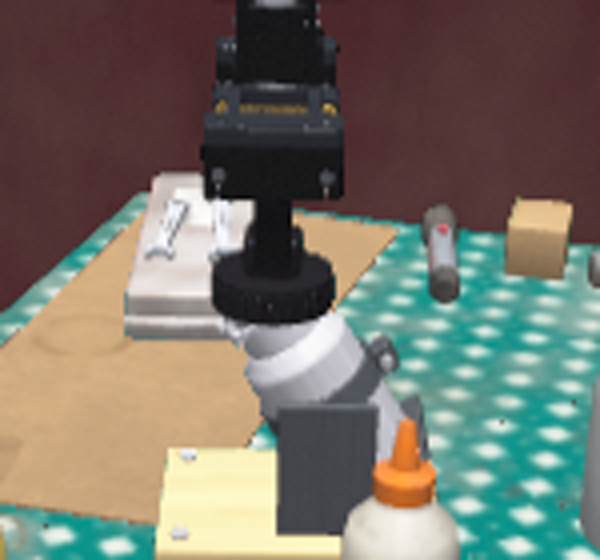

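Contact: the level lid sits over the high rim (crop ~(275,290)) at the height expected for rim-on-ceiling. Next I follow the arc to tilt it in the pads.

Call:
{"method": "step_arm", "body": {
  "targets": [
    [-1, -0.009, -0.003, -0.008, 0],
    [-1, -0.018, -0.005, -0.016, 0],
    [-1, -0.027, -0.008, -0.024, 0],
    [-1, -0.027, -0.008, -0.024, 0]
  ]
}}

```text
time_s: 6.5
position: [0.5377, 0.0888, 0.1815]
tcp_rot: [[0.96, 0.278, 0.018], [0.278, -0.961, 0.003], [0.018, 0.002, -1.0]]
force: [2.1, 4.7, 21.1]
opening: 0.391
grasp_force: 30.1
```

```bash
python3 -c "
from h import *
st()"
```

```text
t 6.5 p [0.5377 0.0888 0.1815] a,perp,z mm [-5.3 -0.9 29.9] head -73.9 tilt -0.9998 F [ 2.1  4.7 21.1] M [ 1.15 -0.46 -0.07] q6 71.2 op 34.0
```

Call:
{"method": "step_arm", "body": {
  "targets": [
    [-1, 0, 0, 0, 0],
    [-1, 0, 0, -0.008, 0],
    [-1, 0, 0, -0.016, 0],
    [-1, 0, 0, -0.016, 0]
  ]
}}

```text
time_s: 6.9
position: [0.5376, 0.0884, 0.18]
tcp_rot: [[0.96, 0.279, 0.018], [0.279, -0.96, 0.002], [0.018, 0.003, -1.0]]
force: [-2.0, 2.7, 37.1]
opening: 0.391
grasp_force: 30.0
```

Run:
```python
from h import *
st()
c=snap('side','s3',(210,100,320,180),7)
```

```text
t 6.9 p [0.5376 0.0884 0.18  ] a,perp,z mm [-5.1 -1.3 28.4] head -73.8 tilt -0.9998 F [-2.   2.7 37.1] M [ 0.99  0.5  -0.01] q6 71.2 op 34.0
```

View pics/s3.png

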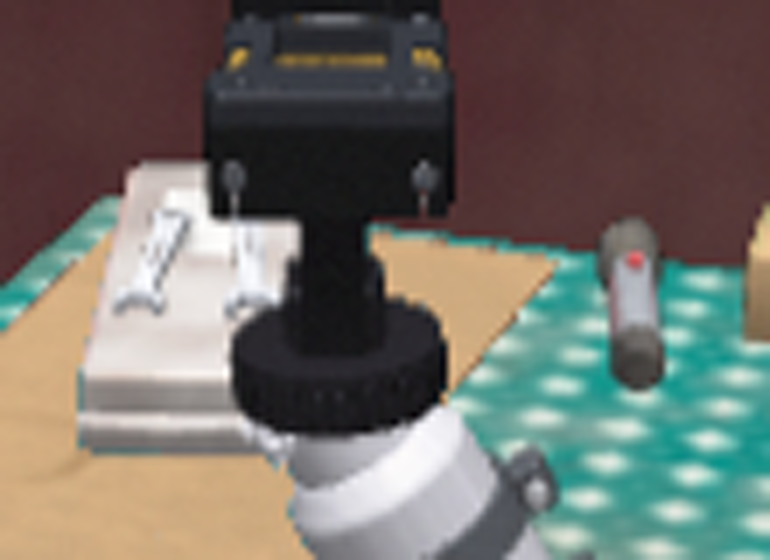

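The lid is stiff in the pads, tilted only slightly. Its origin is already about where it should rest. Unload, open slightly so it settles on the neck by its own weight, then follow with the fingers.

Call:
{"method": "step_arm", "body": {
  "targets": [
    [-1, 0.02, 0.006, 0.03, 0],
    [-1, 0.02, 0.006, 0.036, 0],
    [0.0, 0.02, 0.006, 0.036, 0],
    [0.0, 0.02, 0.006, 0.036, 0],
    [0.0, 0.0, 0.0, 0.04, 0],
    [0.0, -0.018, -0.005, 0.04, 0],
    [0.0, -0.035, -0.01, 0.04, 0],
    [0.0, -0.035, -0.01, 0.04, 0]
  ]
}}

```text
time_s: 7.75
position: [0.5204, 0.0848, 0.1814]
tcp_rot: [[0.96, 0.28, -0.003], [0.28, -0.96, 0.0], [-0.003, -0.001, -1.0]]
force: [-0.1, -0.4, 0.7]
opening: 0.499
grasp_force: 0.0
```

Run:
```python
from h import *
st()
c=snap('side','s4',(210,100,320,180),6)
t=snap('top','t4',(165,155,255,245),5)
a=cv2.imread('pics/s4.png')[:450,:500];b=cv2.imread('pics/t4.png');
cv2.imwrite('pics/b4.png',np.hstack([cv2.resize(a[:450,:400],(400,450)),b[:,50:400][:450]]))
```

```text
t 7.8 p [0.5204 0.0848 0.1814] a,perp,z mm [12.5  0.1 29.8] head -73.7 tilt -1.0 F [-0.1 -0.4  0.7] M [ 0.04  0.01 -0.  ] q6 70.9 op 43.4
```

View pics/b4.png

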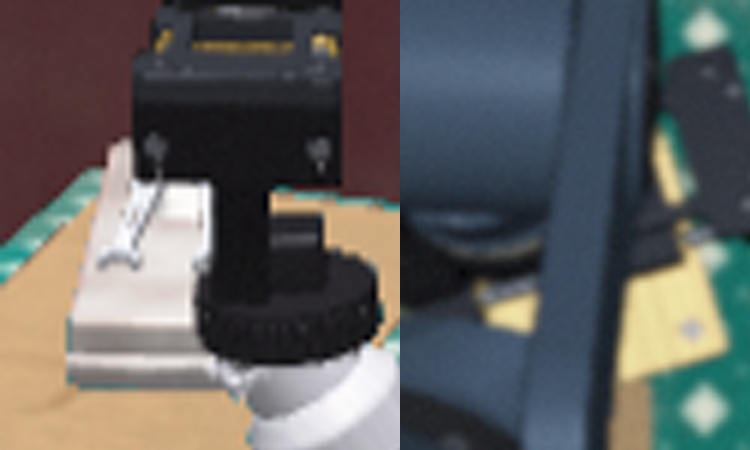

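The lid is still nearly level (side crop ~(290,310)) with its near lug caught on the low rim. I regrasp it, lift a little, and pull towards the lean so the far skirt wall bears on the neck and tips the lid.

Call:
{"method": "step_arm", "body": {
  "targets": [
    [0, 0.025, 0.008, 0, 0],
    [0, 0.05, 0.015, 0, 0],
    [0, 0.05, 0.015, 0, 0],
    [-1, 0.05, 0.015, 0, 0],
    [-1, 0.05, 0.015, 0, 0],
    [-1, 0.05, 0.015, 0, 0],
    [-1, 0.05, 0.015, 0.02, 0],
    [-1, 0.03, 0.009, 0.02, 0],
    [-1, 0.015, 0.005, 0.018, 0],
    [-1, 0.0, 0.0, 0.012, 0],
    [-1, -0.012, -0.003, 0.004, 0],
    [-1, -0.02, -0.006, -0.01, 0],
    [-1, -0.02, -0.006, -0.012, 0]
  ]
}}

```text
time_s: 9.15
position: [0.5213, 0.0843, 0.1812]
tcp_rot: [[0.96, 0.279, 0.011], [0.279, -0.96, 0.002], [0.012, 0.001, -1.0]]
force: [4.3, 4.3, 6.4]
opening: 0.386
grasp_force: 34.7
```

Run:
```python
from h import *
st()
c=snap('side','s5',(210,100,320,180),6)
```

```text
t 9.2 p [0.5213 0.0843 0.1812] a,perp,z mm [11.7 -0.7 29.6] head -73.8 tilt -0.9999 F [4.3 4.3 6.4] M [ 0.89 -1.    0.07] q6 70.6 op 33.5
```

View pics/s5.png

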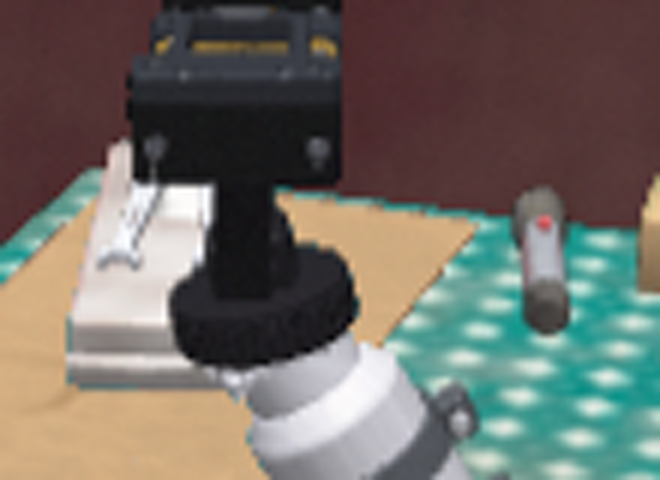

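The lid now tilts well over the mouth (side crop (265,300)), roughly halfway. Keep going along the arc.

Call:
{"method": "step_arm", "body": {
  "targets": [
    [-1, -0.01, -0.003, -0.004, 0],
    [-1, -0.02, -0.006, -0.012, 0],
    [-1, -0.031, -0.009, -0.02, 0],
    [-1, -0.031, -0.009, -0.028, 0],
    [-1, -0.031, -0.009, -0.028, 0]
  ]
}}

```text
time_s: 9.7
position: [0.5162, 0.0826, 0.175]
tcp_rot: [[0.96, 0.278, 0.017], [0.278, -0.96, 0.003], [0.018, 0.002, -1.0]]
force: [7.6, 6.0, 6.4]
opening: 0.39
grasp_force: 34.6
```

```bash
cat >> h.py <<'E'
def tilt(fn=None):
    # side silhouette: skirt of the lid: fit lines; report projection match for model lids
    c=capture('side'); np.savez('pics/%s.npz'%(fn or 'tmp'),**c); g=c['color'].max(2).astype(float)
    best=[]
    th=np.linspace(0,2*np.pi,48,endpoint=False)
    from scipy.optimize import minimize
    dark=cv2.GaussianBlur((g<62).astype(np.float32),(3,3),0)
    def cost(x,ret=False):
        a,b,d,ph=x; phr=np.radians(ph)
        n=np.sin(phr)*u+np.array([0,0,np.cos(phr)]); tt=np.cos(phr)*u-np.array([0,0,np.sin(phr)]); v=np.array([u[1],-u[0],0])
        O=M+a*1e-3*u+b*1e-3*v+np.array([0,0,d*1e-3])
        pts=np.concatenate([O+h*n+.037*(np.outer(np.cos(th),tt)+np.outer(np.sin(th),v)) for h in(0,.0225)])
        hull=cv2.convexHull(proj(c,pts).astype(np.float32))
        m=np.zeros((384*4,512*4),np.uint8);cv2.fillConvexPoly(m,np.round(hull*4*8).astype(np.int32),1,shift=3)
        m=cv2.resize(m.astype(np.float32),(512,384),interpolation=cv2.INTER_AREA)
        k=cv2.dilate(m,np.ones((7,7)))>0
        # ignore region above the lid top (gripper)
        top=proj(c,O+.03*n)[0]; k[:int(top[1])]=False
        return float(((m-dark)[k]**2).sum())
    r=min((minimize(cost,[-4,0,-7,p],method='Nelder-Mead',options=dict(initial_simplex=np.array([[-4,0,-7,p],[2,0,-7,p],[-4,3,-7,p],[-4,0,-2,p],[-4,0,-7,p+8]]),xatol=.1,fatol=.05)) for p in(8,20,32)),key=lambda r:r.fun)
    x=r.x;print('lid O a,perp,z mm',x[:3].round(1),'tilt',x[3].round(1),'cost',round(r.fun,1)); return x
E
python3 - <<'E'
from h import *
st();tilt('s6')
E
```

```text
t 9.7 p [0.5162 0.0826 0.175 ] a,perp,z mm [17.1 -0.8 23.4] head -73.8 tilt -0.9998 F [7.6 6.  6.4] M [ 1.35 -1.65  0.17] q6 70.3 op 34.0
lid O a,perp,z mm [-3.9  3.  -7.4] tilt 25.4 cost 14.3
```

Call:
{"method": "step_arm", "body": {
  "targets": [
    [-1, 0.012, 0.004, 0.01, 0],
    [-1, 0.025, 0.008, 0.012, 0],
    [0.0, 0.025, 0.008, 0.016, 0],
    [0.0, 0.025, 0.008, 0.02, 0],
    [0.0, 0.025, 0.008, 0.02, 0]
  ]
}}

```text
time_s: 10.25
position: [0.5145, 0.0831, 0.1767]
tcp_rot: [[0.96, 0.28, -0.002], [0.28, -0.96, -0.0], [-0.002, -0.001, -1.0]]
force: [-0.6, -0.4, 0.3]
opening: 0.486
grasp_force: 0.0
```

Run:
```python
from h import *
st();tilt('s7')
```

```text
t 10.2 p [0.5145 0.0831 0.1767] a,perp,z mm [18.7  0.1 25.1] head -73.7 tilt -1.0 F [-0.6 -0.4  0.3] M [-0.    0.03  0.02] q6 70.6 op 42.3
lid O a,perp,z mm [ -6.4   0.8 -10.5] tilt 35.5 cost 16.9
```

The lid settled on the neck, tilt ≈ axis, depth ≈ 11-12 mm. Next: turn it back with the pads as a loose wrench, raised so the fingers clear the sloping top.

Call:
{"method": "step_arm", "body": {
  "targets": [
    [0.0, 0.006, 0.002, 0.02, 0],
    [-0.14, 0.006, 0.002, 0.02, 0],
    [-0.14, 0.006, 0.002, 0.02, 0],
    [-0.14, 0.006, 0.002, 0.02, 0.03],
    [-0.14, 0.006, 0.002, 0.02, 0.06],
    [-0.14, 0.006, 0.002, 0.02, 0.09],
    [-0.14, 0.006, 0.002, 0.02, 0.12],
    [-0.14, 0.006, 0.002, 0.02, 0.15],
    [-0.14, 0.006, 0.002, 0.02, 0.15]
  ]
}}

```text
time_s: 11.2
position: [0.5185, 0.082, 0.1828]
tcp_rot: [[0.728, 0.685, 0.003], [0.685, -0.728, -0.003], [0.0, 0.004, -1.0]]
force: [0.4, -5.1, 3.6]
opening: 0.434
grasp_force: 14.1
```

Run:
```python
from h import *
st();tilt('s8')
```

```text
t 11.2 p [0.5185 0.082  0.1828] a,perp,z mm [15.1 -2.  31.2] head -46.8 tilt -1.0 F [ 0.4 -5.1  3.6] M [-0.95 -0.19 -0.6 ] q6 43.7 op 37.8
lid O a,perp,z mm [ -7.9   1.7 -11.5] tilt 33.2 cost 10.5
```

Call:
{"method": "step_arm", "body": {
  "targets": [
    [-0.14, 0, 0, 0, 0.015],
    [-0.14, 0, 0, 0, 0.03],
    [-0.14, 0, 0, 0, 0.03]
  ]
}}

```text
time_s: 11.55
position: [0.5176, 0.0814, 0.1828]
tcp_rot: [[0.662, 0.75, 0.001], [0.75, -0.662, -0.004], [-0.002, 0.003, -1.0]]
force: [-0.8, -7.8, 3.7]
opening: 0.435
grasp_force: 24.2
```

Run:
```python
from h import *
st();tilt('s9')
```

```text
t 11.6 p [0.5176 0.0814 0.1828] a,perp,z mm [16.1 -2.4 31.2] head -41.4 tilt -1.0 F [-0.8 -7.8  3.7] M [-1.18  0.15 -0.78] q6 38.4 op 37.8
lid O a,perp,z mm [ -7.8   1.2 -11.5] tilt 32.4 cost 12.1
```

Call:
{"method": "step_arm", "body": {
  "targets": [
    [-0.14, 0, 0, 0, 0.03],
    [-0.14, 0, 0, 0, 0.06],
    [-0.14, 0, 0, 0, 0.06]
  ]
}}

```text
time_s: 11.9
position: [0.5162, 0.0792, 0.1829]
tcp_rot: [[0.508, 0.861, -0.003], [0.861, -0.508, -0.008], [-0.008, 0.002, -1.0]]
force: [-3.6, -14.8, 6.3]
opening: 0.437
grasp_force: 27.2
```

```bash
cat >> h.py <<'E'
n=.53*u+np.array([0,0,.848])
def feel():
    s=st();p=np.array(s['position']);F=np.array(s['force'])
    m=np.array(s['moment']);print('M.n at tcp %.2f about axis %.2f  F.n %.1f'%(m@n,(m+np.cross(p-M,F))@n,F@n))
E
python3 - <<'E'
from h import *
feel();tilt('s10')
E
```

```text
t 11.9 p [0.5162 0.0792 0.1829] a,perp,z mm [18.1 -4.1 31.3] head -30.5 tilt -1.0 F [ -3.6 -14.8   6.3] M [-2.39  0.73 -0.75] q6 27.6 op 38.0
M.n at tcp 0.47 about axis 0.45  F.n 9.4
lid O a,perp,z mm [ -9.    3.  -11.5] tilt 35.2 cost 14.0
```

Call:
{"method": "step_arm", "body": {
  "targets": [
    [-0.1, 0, 0, 0, -0.03],
    [0.3, 0, 0, 0, -0.03],
    [0.3, 0, 0, 0.02, -0.03],
    [0.3, 0, 0, 0.12, -0.03],
    [0.3, 0, 0, 0.24, -0.03],
    [0.3, 0, 0, 0.24, -0.03]
  ]
}}

```text
time_s: 12.55
position: [0.5201, 0.084, 0.246]
tcp_rot: [[0.587, 0.81, 0.009], [0.81, -0.587, 0.0], [0.006, 0.007, -1.0]]
force: [1.8, -0.1, -0.2]
opening: 0.642
grasp_force: 0.0
```

Run:
```python
from h import *
feel();tilt('s11')
c=dict(np.load('pics/s11.npz'));k=dict(np.load('pics/s7.npz'))
f=lambda c:cv2.resize(np.clip(c['color'][105:170,215:281,::-1].astype(float)*1.8,0,255).astype(np.uint8),None,fx=6,fy=6,interpolation=2)
t=capture('top');np.savez('pics/t11.npz',**t)
cv2.imwrite('pics/v10.png',np.hstack([f(c),cv2.resize(np.clip(t['color'][165:230,175:241,::-1].astype(float)*1.8,0,255).astype(np.uint8),None,fx=6,fy=6,interpolation=2)]))
```

```text
t 12.6 p [0.5201 0.084  0.246 ] a,perp,z mm [13.  -0.5 94.4] head -35.9 tilt -1.0 F [ 1.8 -0.1 -0.2] M [-0.03 -0.04 -0.03] q6 32.9 op 55.9
M.n at tcp -0.00 about axis -0.03  F.n -1.1
lid O a,perp,z mm [-7.7  1.9 -8.9] tilt 34.0 cost 14.7
```

View pics/v10.png

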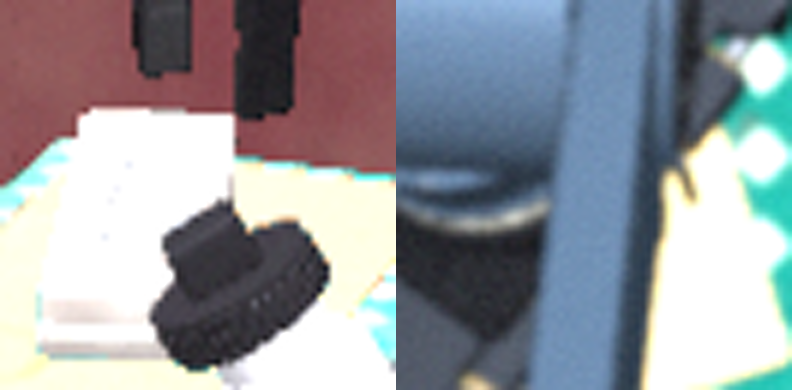

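View 10: the lid sits square to the axis on the mouth, side crop (240,290), with its grip (205,245) visibly turned. I fit depth and grip angle numerically from here.

```bash
cat >> h.py <<'E'
def fit(c=None,fn='tmp',pr=True):
    """free-standing lid: fit perp offset, image-a offset, depth d along axis, grip angle th; tilt fixed 32"""
    from scipy.optimize import minimize
    if c is None: c=capture('side');np.savez('pics/%s.npz'%fn,**c)
    v=np.array([u[1],-u[0],0]);tt=.848*u-np.array([0,0,.53])
    x0,y0,x1,y1=225,110,290,180; g=c['color'][y0:y1,x0:x1].astype(np.float32).max(2)
    obs=np.clip((110-g)/(110-45),0,1)
    T=np.linspace(0,2*np.pi,72,endpoint=False)
    def mask(x):
        a,b,d,th=x;O=M+1e-3*(a*tt+b*v-d*n);m=np.zeros(((y1-y0)*6,(x1-x0)*6),np.uint8)
        th=np.radians(th);e=np.cos(th)*v-np.sin(th)*tt;f=np.cross(n,e)
        A=np.concatenate([O+h*n+.037*(np.outer(np.cos(T),tt)+np.outer(np.sin(T),v)) for h in(0,.0225)])
        B=np.array([O+h*n+.017*(i*e+j*f) for h in(.0225,.0465) for i in(-1,1) for j in(-1,1)])
        for P in(A,B):
            q=(proj(c,P)+.5-[x0,y0])*6-.5
            cv2.fillConvexPoly(m,np.round(cv2.convexHull(q.astype(np.float32))*16).astype(np.int32),1,shift=4)
        return cv2.resize(m.astype(np.float32),(x1-x0,y1-y0),interpolation=cv2.INTER_AREA)
    def cost(x):
        m=mask(x);k=cv2.dilate(m,np.ones((5,5)))>0;return float(((m-obs)[k]**2).sum()+.02*x[0]**2+.02*x[1]**2)
    R=sorted((minimize(cost,[0,0,10,p],method='Nelder-Mead',options=dict(initial_simplex=np.array([[0,0,10,p],[2,0,10,p],[0,2,10,p],[0,0,15,p],[0,0,10,p+12]]),xatol=.05,fatol=.01)) for p in range(-40,50,15)),key=lambda r:r.fun)
    for r in R[:3 if pr else 1]: print('a,perp,d,theta',r.x.round(1),'cost',round(r.fun,2))
    return R[0].x
E
python3 - <<'E'
from h import *
fit(dict(np.load('pics/s11.npz')))
# same check on the free mouth: where does the seal centre project vs observed
print(proj(dict(np.load('pics/side0.npz')),M+.004*n),'obs 253.55 152.27 ; mm/px ~2')
E
```

```text
a,perp,d,theta [  0.8   4.7  13.6 -14. ] cost 36.11
a,perp,d,theta [  0.4   4.8  13.8 -12.3] cost 36.67
a,perp,d,theta [ -0.2   0.9  12.8 -14.6] cost 40.18
[[253.34874993 152.24776388]] obs 253.55 152.27 ; mm/px ~2
```

Run:
```python
from h import *
c=dict(np.load('pics/s11.npz'));g=c['color'].max(2)
for y in range(134,170,1): print(y,' '.join('%3d'%v for v in g[y,236:276]))
```

```text
134 183 219 240 247 250 252 252 233 249 200 232 226 222 223 223 225 221 130 211 213 212 211 211 211 211 209 210 203 203 203 191 193 194 193 191 165 160 130 142 137
135 204 228 244 248 251 252 251 205 248 196 227 213 220 221 220 221 216 120 210 209 210 211 213 211 211 211 211 211 210 211 213 213 212 212 211 203 201 195 184 183
136 214 219 224 227 230 232 239 197 249 233 227 207 219 219 218 219 208 117 208 210 210 210 211 212 212 212 209 210 210 210 209 210 211 210 210 210 210 209 209 210
137 215 213 214 218 217 219 222 177 248 247 243 216 218 218 218 163 172 112 208 211 212 211 211 212 212 211 211 209 206 207 207 207 208 208 208 208 207 206 208 209
138 222 221 221 223 222 222 223 213 247 249 248 223 220 221 164  82  92  72 207 212 212 213 212 212 211 211 209 209 207 206 208 208 205 208 209 207 207 205 206 207
139 228 228 229 229 228 228 228 227 243 250 250 227 166 130  81  46  43  43 207 211 212 214 212 212 211 211 211 209 208 206 207 209 207 206 208 208 208 206 206 206
140 233 234 233 234 233 233 232 231 240 250 212 135  83  45  44  44  43  45 116 209 210 211 212 213 211 211 209 208 
[... 4103 characters left out ...]
 243 249 251 251 250 249 249 245 240 225 201
166 212 212 207 206 206 206 206 208 182 181  54  46  47  79 183 100 109 112 129 139 149 158 164 172 177 182 189 221 243 251 251 250 250 250 250 247 239 226 213 206
167 211 210 208 206 204 204 206 208 207 207 180 181 182 182 208 129 115 120 125 132 143 152 159 168 174 212 237 240 246 250 251 250 249 250 248 240 229 208 206 210
168 211 210 208 205 206 206 207 206 206 206 205 206 208 207 205 186 113 115 120 125 135 145 155 199 233 236 241 242 244 248 249 250 250 246 238 227 207 203 203 209
169 211 212 210 208 208 209 208 208 207 207 207 209 209 207 205 206 171 137 120 145 175 182 222 226 235 237 240 241 242 245 247 249 247 236 219 205 202 201 203 205
```

```bash
sed -i 's|obs=np.clip((110-g)/(110-45),0,1)|obs=(g<85).astype(np.float32); obs[:26]=0|; s|k=cv2.dilate(m,np.ones((5,5)))>0;|k=cv2.dilate(m,np.ones((7,7)))>0;k[:26]=False;|' h.py
python3 - <<'E'
from h import *
c=dict(np.load('pics/s11.npz'))
x=fit(c)
v=np.array([u[1],-u[0],0]);tt=.848*u-np.array([0,0,.53])
for th in(x[3],):
    a,b,d,_=x;O=M+1e-3*(a*tt+b*v-d*n);r=np.radians(th);e=np.cos(r)*v-np.sin(r)*tt;f=np.cross(n,e)
    print(proj(c,[O+.0465*n+.017*(i*e+j*f) for i,j in((-1,-1),(-1,1),(1,1),(1,-1))]).round(1).tolist())
    print(proj(c,[O+.0225*n,O+.0225*n+.037*tt,O+.0225*n-.037*tt,O+.0225*n+.037*v,O+.0225*n-.037*v]).round(1).tolist())
E
```

```text
a,perp,d,theta [  0.5   3.5  13.2 -13.8] cost 41.23
a,perp,d,theta [  0.3   2.5  12.8 -13.7] cost 41.76
a,perp,d,theta [ -0.2   0.9  12.8 -13.5] cost 43.71
[[254.1, 139.9], [242.1, 147.8], [239.9, 144.2], [251.5, 136.5]]
[[252.1, 150.0], [239.2, 157.2], [265.2, 142.7], [252.4, 144.3], [251.7, 156.1]]
```

```bash
cat > fit5.py <<'E'
from h import *
from scipy.optimize import minimize
def fit5(c,seeds=(-30,-14,0,14,30),fix=None,show=2):
    v=np.array([u[1],-u[0],0]);x0,y0,x1,y1=225,130,290,180;g=c['color'][y0:y1,x0:x1].max(2);obs=(g<85).astype(np.float32)
    T=np.linspace(0,2*np.pi,72,endpoint=False);r_=np.radians
    def frame(x):
        a,b,d,th,ti,pt=x
        N=np.cos(r_(pt))*(np.sin(r_(ti))*u+np.cos(r_(ti))*np.array([0,0,1.]))+np.sin(r_(pt))*v
        V=v-(v@N)*N;V/=np.linalg.norm(V);Tt=np.cross(N,V)  # anticlockwise of V
        O=M+1e-3*(a*(.848*u-np.array([0,0,.53]))+b*v-d*n)
        e=np.cos(r_(th))*V+np.sin(r_(th))*Tt;return O,N,V,Tt,e,np.cross(N,e)
    def mask(x):
        O,N,V,Tt,e,f=frame(x);m=np.zeros(((y1-y0)*6,(x1-x0)*6),np.uint8)
        A=np.concatenate([O+h*N+.037*(np.outer(np.cos(T),Tt)+np.outer(np.sin(T),V)) for h in(0,.0225)])
        B=np.array([O+h*N+.017*(i*e+j*f) for h in(.0225,.0465) for i in(-1,1) for j in(-1,1)])
        for P in(A,B):
            q=(proj(c,P)+.5-[x0,y0])*6-.5
            cv2.fillConvexPoly(m,np.round(cv2.convexHull(q.astype(np.float32))*16).astype(np.int32),1,shift=4)
        return cv2.resize(m.astype(np.float32),(x1-x0,y1-y0),interpolation=cv2.INTER_AREA)
    def cost(x):
        m=mask(x);k=cv2.dilate(m,np.ones((7,7)))>0;return float(((m-obs)[k]**2).sum()+.05*x[1]**2)
    R=[]
    for p in seeds:
        s=np.array([0,0,11,p,32,0.]);S=np.vstack([s]+[s+np.eye(6)[i]*[2,2,4,12,5,6][i] for i in range(6)])
        R.append(minimize(cost,s,method='Nelder-Mead',options=dict(initial_simplex=S,xatol=.03,fatol=.01,maxiter=900)))
    R.sort(key=lambda r:r.fun)
    for r in R[:show]:
        O,N,V,Tt,e,f=frame(r.x);print('a,b,d,th,tilt,perptilt',r.x.round(1),'cost',round(r.fun,1),'off-axis deg',np.degrees(np.arccos(N@n)).round(1))
    return R[0].x,frame
if __name__=='__main__':
    c=dict(np.load('pics/s11.npz'));x,fr=fit5(c)
    O,N,V,Tt,e,f=fr(x);print(proj(c,[O+.0465*N+.017*(i*e+j*f) for i,j in((-1,-1),(-1,1),(1,1),(1,-1))]).round(1).tolist(),'obs A(242.5,147.3) B(253.5,140.6) C(253,138.3) D(242,144)')
E
python3 fit5.py
```

```text
a,b,d,th,tilt,perptilt [ 0.   0.3 13.  13.5 33.5  4.7] cost 20.4 off-axis deg 4.8
a,b,d,th,tilt,perptilt [-0.3 -0.4 12.7 13.6 33.6  4.7] cost 20.5 off-axis deg 4.8
[[253.4, 139.4], [241.5, 147.4], [240.0, 144.8], [251.6, 137.0]] obs A(242.5,147.3) B(253.5,140.6) C(253,138.3) D(242,144)
```

Call:
{"method": "step_arm", "body": {
  "targets": [
    [0.2, 0.004, 0.001, -0.1, -0.145],
    [0.2, 0.004, 0.001, -0.1, -0.145],
    [0.2, 0.004, 0.001, -0.1, -0.145],
    [0.2, 0.004, 0.001, -0.18, -0.145],
    [0.2, 0.004, 0.001, -0.25, -0.145],
    [0.2, 0.004, 0.001, -0.252, -0.145],
    [-1, 0.004, 0.001, -0.252, -0.145],
    [-1, 0.004, 0.001, -0.252, -0.145],
    [-1, 0.004, 0.001, -0.252, -0.145],
    [-1, 0.004, 0.001, -0.256, -0.145],
    [-1, 0.004, 0.001, -0.264, -0.145],
    [-1, 0.004, 0.001, -0.268, -0.145]
  ]
}}

```text
time_s: 13.85
position: [0.5192, 0.0841, 0.1766]
tcp_rot: [[0.883, 0.469, 0.003], [0.469, -0.883, 0.0], [0.003, 0.001, -1.0]]
force: [-1.9, -0.2, 10.1]
opening: 0.395
grasp_force: 29.7
```

Run:
```python
from h import *
feel()
```

```text
t 13.8 p [0.5192 0.0841 0.1766] a,perp,z mm [13.8 -0.3 25. ] head -62.0 tilt -1.0 F [-1.9 -0.2 10.1] M [ 0.13  0.2  -0.03] q6 59.0 op 34.3
M.n at tcp -0.13 about axis -0.12  F.n 9.5
```

Call:
{"method": "step_arm", "body": {
  "targets": [
    [-1, 0, 0, 0, 0.02],
    [-1, 0, 0, 0, 0.04],
    [-1, 0, 0, 0, 0.06],
    [-1, 0, 0, 0, 0.06]
  ]
}}

```text
time_s: 14.25
position: [0.5197, 0.083, 0.1765]
tcp_rot: [[0.782, 0.623, 0.004], [0.623, -0.782, -0.001], [0.003, 0.003, -1.0]]
force: [0.2, -3.3, 6.2]
opening: 0.411
grasp_force: 32.6
```

Run:
```python
from h import *
feel()
```

```text
t 14.2 p [0.5197 0.083  0.1765] a,perp,z mm [13.7 -1.4 24.9] head -51.5 tilt -1.0 F [ 0.2 -3.3  6.2] M [-0.58  0.06 -1.1 ] q6 48.4 op 35.7
M.n at tcp -0.65 about axis -0.65  F.n 5.6
```

Call:
{"method": "step_arm", "body": {
  "targets": [
    [-1, 0, 0, 0, -0.03],
    [-1, 0, 0, 0, -0.06],
    [-1, 0, 0, 0, -0.09],
    [-1, 0, 0, 0, -0.12],
    [-1, 0, 0, 0, -0.15],
    [-1, 0, 0, 0, -0.15]
  ]
}}

```text
time_s: 14.85
position: [0.5184, 0.0858, 0.1768]
tcp_rot: [[0.979, 0.202, 0.002], [0.202, -0.979, 0.003], [0.003, -0.003, -1.0]]
force: [-2.0, 4.9, 9.9]
opening: 0.388
grasp_force: 29.7
```

Run:
```python
from h import *
feel()
```

```text
t 14.8 p [0.5184 0.0858 0.1768] a,perp,z mm [14.1  1.7 25.2] head -78.3 tilt -1.0 F [-2.   4.9  9.9] M [1.2  0.41 0.17] q6 75.3 op 33.7
M.n at tcp -0.53 about axis -0.54  F.n 8.7
```

Call:
{"method": "step_arm", "body": {
  "targets": [
    [-1, 0, 0, 0, -0.03],
    [-1, 0, 0, 0, -0.06],
    [-1, 0, 0, 0, -0.06],
    [-0.05, 0, 0, 0.004, -0.06],
    [-0.05, 0, 0, 0.016, -0.06],
    [-0.05, 0, 0, 0.028, -0.06],
    [-1, 0, 0, 0.028, -0.06],
    [-1, 0, 0, 0.028, -0.06],
    [-1, 0, 0, 0.024, -0.06],
    [-1, 0, 0, 0.02, -0.06]
  ]
}}

```text
time_s: 15.85
position: [0.519, 0.0839, 0.1808]
tcp_rot: [[1.0, 0.017, 0.002], [0.017, -1.0, 0.0], [0.002, -0.0, -1.0]]
force: [-1.4, -0.4, 7.9]
opening: 0.396
grasp_force: 29.6
```

```bash
cat >> h.py <<'E'
def feel():
    s=st();F=np.array(s['force']);m=np.array(s['moment'])-.22*np.array([F[1],-F[0],0]);print('M at tcp',m.round(2),'M.n %.2f F.n %.1f grip %.0f'%(m@n,F@n,s['grasp_force']))
E
python3 - <<'E'
from h import *
feel()
E
```

```text
t 15.8 p [0.519  0.0839 0.1808] a,perp,z mm [14.1 -0.4 29.2] head -89.0 tilt -1.0 F [-1.4 -0.4  7.9] M [0.15 0.07 0.04] q6 86.0 op 34.4
M at tcp [ 0.23 -0.24  0.04] M.n -0.05 F.n 7.4 grip 30
```

Call:
{"method": "step_arm", "body": {
  "targets": [
    [-1, 0, 0, 0, -0.025],
    [-1, 0, 0, 0, -0.05],
    [-1, 0, 0, 0, -0.075],
    [-1, 0, 0, 0, -0.1],
    [-1, 0, 0, 0, -0.1]
  ]
}}

```text
time_s: 16.35
position: [0.5189, 0.0851, 0.1805]
tcp_rot: [[0.956, -0.293, 0.002], [-0.293, -0.956, 0.002], [0.001, -0.003, -1.0]]
force: [0.8, 4.6, 4.4]
opening: 0.403
grasp_force: 31.5
```

Run:
```python
from h import *
feel()
```

```text
t 16.4 p [0.5189 0.0851 0.1805] a,perp,z mm [13.8  0.8 28.9] head -107.0 tilt -1.0 F [0.8 4.6 4.4] M [ 1.25 -0.26  0.44] q6 104.0 op 35.1
M at tcp [ 0.23 -0.08  0.44] M.n 0.26 F.n 2.6 grip 32
```

Call:
{"method": "step_arm", "body": {
  "targets": [
    [0.2, 0, 0, 0, -0.0],
    [0.2, 0, 0, 0.02, 0],
    [0.2, 0, 0, 0.15, 0],
    [0.2, 0, 0, 0.26, 0],
    [0.2, 0, 0, 0.26, 0]
  ]
}}

```text
time_s: 16.85
position: [0.5205, 0.0836, 0.2484]
tcp_rot: [[0.956, -0.293, 0.007], [-0.293, -0.956, -0.001], [0.007, -0.001, -1.0]]
force: [-0.6, -0.3, -0.6]
opening: 0.597
grasp_force: 0.0
```

Run:
```python
from fit5 import *
feel()
c=capture('side');np.savez('pics/s12.npz',**c)
x,fr=fit5(c,(-45,-35,-20,0,20,40),show=3)
g=c['color'].max(2)
for y in range(132,168): print(y,''.join('#' if v<37 else '+' if v<62 else ' ' for v in g[y,232:280]))
```

```text
t 16.9 p [0.5205 0.0836 0.2484] a,perp,z mm [12.7 -1.1 96.8] head -107.0 tilt -1.0 F [-0.6 -0.3 -0.6] M [0.02 0.02 0.08] q6 104.0 op 52.0
M at tcp [ 0.09 -0.12  0.08] M.n 0.04 F.n -0.1 grip 0
a,b,d,th,tilt,perptilt [ 0.8 -2.9 13.9 -2.4 32.2  5.8] cost 21.8 off-axis deg 5.7
a,b,d,th,tilt,perptilt [ 0.5 -2.4 13.9 -4.9 32.6  5.4] cost 22.0 off-axis deg 5.4
a,b,d,th,tilt,perptilt [ 0.8 -3.5 13.8 -2.8 32.2  5.5] cost 22.6 off-axis deg 5.4
132                                                 
133                                                 
134                                                 
135                                                 
136                                                 
137                                                 
138                                                 
139                      ++                         
140                    ++++#                        
141                 +++++++++                       
142               +++++++++#+                       
143             +++++++++++##++++++++               
144             +++++++++#
[... 496 characters left out ...]
       
154            #######++++++++++#++#+#+#            
155          +++###++++++++##+#++#+##++             
156          +++++++++++++###+#####+#+              
157         ++++++++++++###+#+#####+#+              
158         ++++++++++#+#+###########               
159         +++++++#######+#######+                 
160          +#######+##########+#                  
161          ###########+########                   
162          +##########+######                     
163           +###############                      
164            ###########+#                        
165             +#########                          
166              ######+                            
167
```

```bash
cat > fit6.py <<'E'
from h import *
from scipy.optimize import minimize
v=np.array([u[1],-u[0],0]);r_=np.radians;T=np.linspace(0,2*np.pi,72,endpoint=False)
def frame(x):
    a,b,d,th,ti,pt=x
    N=np.cos(r_(pt))*(np.sin(r_(ti))*u+np.cos(r_(ti))*np.array([0,0,1.]))+np.sin(r_(pt))*v
    V=v-(v@N)*N;V/=np.linalg.norm(V);Tt=np.cross(N,V)
    O=M+1e-3*(a*(.848*u-np.array([0,0,.53]))+b*v-d*n)
    e=np.cos(r_(th))*V+np.sin(r_(th))*Tt;return O,N,V,Tt,e,np.cross(N,e)
def fit6(c,ths=range(-45,45,10),show=3):
    x0,y0,x1,y1=225,132,290,180;g=c['color'][y0:y1,x0:x1].max(2).astype(np.float32)
    g=np.minimum(g,80);cam=c['pose'][:3,3];S=3
    G=cv2.resize(g,None,fx=S,fy=S,interpolation=cv2.INTER_NEAREST)
    def lab(x):
        O,N,V,Tt,e,f=frame(x);m=np.zeros(G.shape,np.uint8)
        ring=lambda h:O+h*N+.037*(np.outer(np.cos(T),Tt)+np.outer(np.sin(T),V))
        def fill(P,l):
            q=(proj(c,P)+.5-[x0,y0])*S-.5;cv2.fillConvexPoly(m,np.round(cv2.convexHull(q.astype(np.float32))*16).astype(np.int32),l,shift=4)
        fill(np.r_[ring(0),ring(.0225)],1);fill(ring(.0225),2)
        l=3
        for ax,ot in((e,f),(f,e)):
            for s in(1,-1):
                ctr=O+.0345*N+s*.017*ax
                if (cam-ctr)@(s*ax)>0:
                    fill(np.array([O+h*N+.017*(s*ax+k*ot) for h in(.0225,.0465) for k in(-1,1)]),l);l+=1
        fill(np.array([O+.0465*N+.017*(i*e+j*f) for i in(-1,1) for j in(-1,1)]),2);return m
    def cost(x):
        m=lab(x);k=cv2.dilate((m>0).astype(np.uint8),np.ones((5*S,5*S)))>0;t=0
        for l in range(5):
            w=(m==l)&k
            if w.sum()>5: z=G[w];t+=np.minimum((z-np.median(z))**2,400).sum()
        return t/S/S/50+.3*x[1]**2+.3*x[0]**2
    R=[]
    for p in ths:
        s=np.array([0,0,13,p,32,2.]);Sx=np.vstack([s]+[s+np.eye(6)[i]*[2,2,4,8,4,4][i] for i in range(6)])
        R.append(minimize(cost,s,method='Nelder-Mead',options=dict(initial_simplex=Sx,xatol=.05,fatol=.05,maxiter=700)))
    R.sort(key=lambda r:r.fun)
    for r in R[:show]:print('a,b,d,th,tilt,ptilt',r.x.round(1),'cost',round(r.fun,1))
    return R[0].x
if __name__=='__main__':
    import sys
    for f in sys.argv[1:]: print(f);fit6(dict(np.load('pics/%s.npz'%f)))
E
python3 fit6.py s11 s12
```

```text
s11
a,b,d,th,tilt,ptilt [  0.8   4.3  14.8 -77.5  33.6   5.6] cost 646.2
a,b,d,th,tilt,ptilt [-0.   2.6 14.1 11.7 33.5  5.5] cost 654.7
a,b,d,th,tilt,ptilt [-0.2  0.8 13.5 14.2 33.8  5.7] cost 656.6
s12
a,b,d,th,tilt,ptilt [ 0.8 -0.1 15.  -4.1 32.9  5.7] cost 758.1
a,b,d,th,tilt,ptilt [ 1.2 -0.9 14.7 -3.2 32.6  6.2] cost 761.4
a,b,d,th,tilt,ptilt [ 1.3 -1.4 14.5 -4.1 31.6  6.1] cost 768.2
```

```bash
sed -i 's/x0,y0,x1,y1=225,132,290,180;g=/x0,y0,x1,y1=BOX;g=/; s/s=np.array(\[0,0,13,p,32,2.\])/s=np.array([0,0,D0,p,TI,2.])/; s/^v=np.array/BOX=(225,132,290,180);D0=13;TI=32\nv=np.array/' fit6.py
python3 - <<'E'
import fit6 as f,numpy as np
c=dict(np.load('pics/side0.npz'))
f.M=np.array([.4666,-.162,0.]);f.BOX=(160,230,220,285);f.D0=0;f.TI=0
f.fit6(c,show=3)
E
```

```text
a,b,d,th,tilt,ptilt [  1.4   3.9   4.7 -21.2   1.5   5.1] cost 1077.7
a,b,d,th,tilt,ptilt [ -1.   -0.3   2.3 -11.8   0.7   5.1] cost 1153.5
a,b,d,th,tilt,ptilt [ -0.4   0.6   1.5 -17.7  -0.    3.6] cost 1177.5
```

Run:
```python
from h import *
def sub(f): return cv2.GaussianBlur((np.minimum(np.load('pics/%s.npz'%f)['color'].max(2),110)).astype(np.float32),(0,0),.8)
ref=sub('s11');c=dict(np.load('pics/s11.npz'))
d=proj(c,[M-.012*n,M-.013*n]);print('px per mm of depth',(d[1]-d[0]).round(3))
big=lambda g:cv2.resize(g[146:174,228:282],None,fx=8,fy=8,interpolation=cv2.INTER_CUBIC)
from scipy.optimize import minimize
# skirt lower rim strip: match by shift
ys,xs=np.mgrid[152:170,234:276]
for f in('s6','s7','s8','s9','s10','s12'):
    g=sub(f)
    best=min(((np.mean((cv2.remap(g,(xs+sx).astype(np.float32),(ys+sy).astype(np.float32),1)-ref[152:170,234:276])**2),sx,sy) for sx in np.arange(-4,4.01,.2) for sy in np.arange(-4,4.01,.2)))
    print(f,np.round(best,2))
```

```text
px per mm of depth [0.212 0.323]
s6 [86.87 -0.8  -1.2 ]
s7 [ 3.45 -0.6   0.6 ]
s8 [14.67  0.2   0.8 ]
s9 [9.58 0.4  0.6 ]
s10 [4.25 0.4  0.6 ]
s12 [ 7.32 -0.2   0.6 ]
```

Call:
{"method": "step_arm", "body": {
  "targets": [
    [0.2, 0, 0, -0.1, 0.14],
    [0.2, 0, 0, -0.1, 0.14],
    [0.2, 0, 0, -0.18, 0.14],
    [0.2, 0, 0, -0.25, 0.14],
    [0.2, 0, 0, -0.264, 0.14],
    [-1, 0, 0, -0.264, 0.14],
    [-1, 0, 0, -0.264, 0.14],
    [-1, 0, 0, -0.264, 0.14],
    [-1, 0, 0, -0.276, 0.14],
    [-1, 0, 0, -0.28, 0.14]
  ]
}}

```text
time_s: 17.9
position: [0.5196, 0.0838, 0.1771]
tcp_rot: [[0.99, 0.142, 0.004], [0.142, -0.99, -0.0], [0.004, 0.001, -1.0]]
force: [-1.8, -1.2, 10.8]
opening: 0.445
grasp_force: 28.0
```

Run:
```python
from h import *
feel();c=capture('side');np.savez('pics/s13.npz',**c)
```

```text
t 17.9 p [0.5196 0.0838 0.1771] a,perp,z mm [13.6 -0.7 25.5] head -81.8 tilt -1.0 F [-1.8 -1.2 10.8] M [-0.24  0.31 -0.08] q6 78.8 op 38.7
M at tcp [ 0.02 -0.08 -0.08] M.n -0.07 F.n 10.3 grip 28
```

Call:
{"method": "step_arm", "body": {
  "targets": [
    [-1, 0, 0, 0, -0.025],
    [-1, 0, 0, 0, -0.05],
    [-1, 0, 0, 0, -0.075],
    [-1, 0, 0, 0, -0.1],
    [-1, 0, 0, 0, -0.1]
  ]
}}

```text
time_s: 18.45
position: [0.5205, 0.0841, 0.1777]
tcp_rot: [[0.985, -0.17, 0.007], [-0.17, -0.985, -0.0], [0.007, -0.001, -1.0]]
force: [-0.1, -0.3, 10.6]
opening: 0.407
grasp_force: 30.4
```

Run:
```python
from h import *
feel();c=capture('side');np.savez('pics/s14.npz',**c)
for f in('s13','s14'):
    g=np.load('pics/%s.npz'%f)['color'].max(2);print(f)
    for y in range(128,168): print(y,''.join('#' if v<37 else '+' if v<62 else ' ' for v in g[y,232:280]))
```

```text
t 18.4 p [0.5205 0.0841 0.1777] a,perp,z mm [12.6 -0.6 26.1] head -99.8 tilt -1.0 F [-0.1 -0.3 10.6] M [0.31 0.12 0.34] q6 96.8 op 35.4
M at tcp [0.39 0.1  0.34] M.n 0.08 F.n 9.1 grip 30
s13
128 #######################+  ###                   
129 ########################+####                   
130 #############################                   
131     +########################                   
132            #################                    
133            +#########++#                        
134            +#########++#                        
135            +#########++#                        
136            +#########++#                        
137            +#########++#                        
138            +#########++#                        
139            +#########++#                        
140             #########+++                        
141             #########++#                        
142             #########+++#                       
143             #########++##+                      
144             #########++###+++++++               
145     
[... 2602 characters left out ...]
      +#######++++++++++++++#+#            
155            +#####+++++++#+++#++#+#+             
156           +++#+++++++++++++++#+##+              
157          ++++++++++###+##+#####+#               
158          ++++++++###### ##+#++#+                
159          ++++++######## ##++++#                 
160          ++###########+####+#+                  
161          #############+#####                    
162           ###############+#                     
163           ########+######                       
164           +#############                        
165             ##########                          
166             +######+                            
167               +#
```

Call:
{"method": "step_arm", "body": {
  "targets": [
    [0.0, 0, 0, 0.004, 0],
    [0.0, 0, 0, 0.016, 0],
    [0.0, 0, 0, 0.028, 0],
    [0.0, 0, 0, 0.028, 0],
    [-1, 0, 0, 0.028, 0],
    [-1, 0, 0, 0.028, 0],
    [-1, 0, 0, 0.028, 0]
  ]
}}

```text
time_s: 19.2
position: [0.5178, 0.0833, 0.1818]
tcp_rot: [[0.985, -0.171, -0.001], [-0.171, -0.985, -0.001], [-0.001, 0.001, -1.0]]
force: [-0.7, -2.8, 0.1]
opening: 0.403
grasp_force: 28.8
```

Run:
```python
from h import *
feel()
```

```text
t 19.2 p [0.5178 0.0833 0.1818] a,perp,z mm [15.4 -0.6 30.2] head -99.8 tilt -1.0 F [-0.7 -2.8  0.1] M [-0.54  0.14 -0.05] q6 96.8 op 35.1
M at tcp [ 0.07 -0.02 -0.05] M.n -0.07 F.n 0.9 grip 29
```

Call:
{"method": "step_arm", "body": {
  "targets": [
    [-1, 0, 0, 0.028, -0.025],
    [-1, 0, 0, 0.028, -0.05],
    [-1, 0, 0, 0.028, -0.075],
    [-1, 0, 0, 0.028, -0.09],
    [-1, 0, 0, 0.028, -0.09]
  ]
}}

```text
time_s: 19.7
position: [0.5179, 0.0859, 0.1875]
tcp_rot: [[0.898, -0.44, -0.001], [-0.44, -0.898, 0.004], [-0.003, -0.003, -1.0]]
force: [1.1, 9.5, 0.3]
opening: 0.313
grasp_force: 13.2
```

Run:
```python
from h import *
feel()
```

```text
t 19.7 p [0.5179 0.0859 0.1875] a,perp,z mm [14.5  1.8 35.9] head -116.1 tilt -1.0 F [1.1 9.5 0.3] M [ 1.4  -0.05 -0.03] q6 113.0 op 27.2
M at tcp [-0.69  0.2  -0.03] M.n 0.29 F.n -1.7 grip 13
```

Call:
{"method": "step_arm", "body": {
  "targets": [
    [0.2, 0, 0, 0.01, 0],
    [0.2, 0, 0, 0.05, 0],
    [0.2, 0, 0, 0.15, 0],
    [0.2, 0, 0, 0.25, 0],
    [0.2, 0, 0, 0.25, 0]
  ]
}}

```text
time_s: 20.2
position: [0.5208, 0.0838, 0.2556]
tcp_rot: [[0.898, -0.439, 0.009], [-0.439, -0.899, -0.001], [0.008, -0.003, -1.0]]
force: [-0.5, -0.3, 0.8]
opening: 0.585
grasp_force: 0.0
```

Run:
```python
from h import *
feel();c=capture('side');np.savez('pics/s15.npz',**c)
import fit6 as f
f.fit6(c,ths=range(-55,45,10),show=4)
g=c['color'].max(2)
for y in range(128,168): print(y,' '.join('%2d'%v if v<62 else '  ' for v in g[y,236:272]))
```

```text
t 20.2 p [0.5208 0.0838 0.2556] a,perp,z mm [ 12.4  -1.  104. ] head -116.0 tilt -1.0 F [-0.5 -0.3  0.8] M [0.01 0.04 0.05] q6 113.0 op 50.9
M at tcp [ 0.08 -0.06  0.05] M.n 0.01 F.n 0.9 grip 0
a,b,d,th,tilt,ptilt [ 0.3 -0.2 16.4 26.7 32.9  6.2] cost 762.6
a,b,d,th,tilt,ptilt [  0.3  -0.3  16.5 -63.3  32.9   6.4] cost 774.0
a,b,d,th,tilt,ptilt [-0.  -1.7 15.6 -4.4 32.1  5.8] cost 774.3
a,b,d,th,tilt,ptilt [-0.4 -1.9 15.6 -3.1 33.6  6.1] cost 774.3
128                                                       58                                                   
129                                                                                                            
130                                                                                                            
131                                                                                                            
132                                                                                                            
133                                                                                     
[... 3059 characters left out ...]
           34 30 30 28 28 31 29 26 33 30 31 31 31 34 31 32 32 30 38 35                              
162                   47 30 24 24 28 28 36 26 27 30 29 33 30 28 32 32 32 34                                    
163                      30 28 30 25 32 30 32 28 31 28 32 32 29 32 34 36                                       
164                      59 31 28 31 27 24 25 25 28 33 26 29 24 30                                             
165                         46 22 27 26 28 24 34 26 27 25 26                                                   
166                            44 27 27 23 29 30 28 44                                                         
167                                  55
```

```bash
cat > scan.py <<'E'
import fit6 as f,numpy as np,sys,cv2
from h import *
# grip-only label cost: scan theta, refine small offsets
def scan(c,d0,ti=33,pt=5.7,off=(0,0),M_=None,box=None):
    if M_ is not None:f.M=M_
    x0,y0,x1,y1=box or f.BOX;S=4;g=np.minimum(c['color'][y0:y1,x0:x1].max(2),70).astype(np.float32);G=cv2.resize(g,None,fx=S,fy=S,interpolation=1)
    cam=c['pose'][:3,3];out=[]
    for th in range(-45,45,3):
        best=9e9
        for da in np.arange(-3,3.1,1):
          for dd in np.arange(-3,3.1,1):
            O,N,V,Tt,e,q=f.frame([off[0]+da,off[1],d0+dd,th,ti,pt]);m=np.zeros(G.shape,np.uint8)
            def fill(P,l):
                z=(proj(c,P)+.5-[x0,y0])*S-.5;cv2.fillConvexPoly(m,np.round(cv2.convexHull(z.astype(np.float32))*16).astype(np.int32),l,shift=4)
            l=1
            for ax,ot in((e,q),(q,e)):
                for s in(1,-1):
                    if (cam-(O+.0345*N+s*.017*ax))@(s*ax)>0:
                        fill(np.array([O+h*N+.017*(s*ax+k*ot) for h in(.0235,.0465) for k in(-1,1)]),l);l+=1
            fill(np.array([O+.0465*N+.017*(i*e+j*q) for i in(-1,1) for j in(-1,1)]),l)
            t=sum(((G[m==k]-np.median(G[m==k]))**2).clip(0,200).sum() for k in range(1,l+1) if (m==k).sum()>5)/max((m>0).sum(),1)
            best=min(best,t)
        out.append((round(float(best),1),th))
    print(sorted(out)[:6])
if __name__=='__main__':
    for nme,d in(('s11',13.5),('s12',14.9),('s15',16.4)):
        print(nme);scan(dict(np.load('pics/%s.npz'%nme)),d)
    print('table, true about -22');scan(dict(np.load('pics/side0.npz')),2,0,5,M_=np.array([.4666,-.162,0.]),box=(160,230,220,285))
E
python3 scan.py
```

```text
s11
[(18.5, 12), (18.8, 15), (21.3, 9), (23.0, 18), (24.9, 6), (27.0, 21)]
s12
[(30.3, 0), (30.8, 3), (30.9, -3), (31.5, -39), (31.8, -33), (31.9, -42)]
s15
[(31.0, -45), (31.2, 42), (31.9, 39), (32.2, -42), (32.9, 36), (33.4, 33)]
table, true about -22
[(35.2, -21), (35.5, -18), (35.6, -24), (36.4, -27), (36.5, -15), (37.0, -30)]
```

Call:
{"method": "step_arm", "body": {
  "targets": [
    [0.2, 0.004, 0.001, 0, 0.374],
    [0.2, 0.004, 0.001, 0, 0.374],
    [0.2, 0.004, 0.001, 0, 0.374],
    [0.2, 0.004, 0.001, 0, 0.374],
    [0.2, 0.004, 0.001, 0, 0.374],
    [0.2, 0.004, 0.001, 0, 0.374],
    [0.2, 0.004, 0.001, -0.05, 0.374],
    [0.2, 0.004, 0.001, -0.15, 0.374],
    [0.2, 0.004, 0.001, -0.22, 0.374],
    [0.2, 0.004, 0.001, -0.26, 0.374],
    [0.2, 0.004, 0.001, -0.27, 0.374],
    [0.2, 0.004, 0.001, -0.27, 0.374]
  ]
}}

```text
time_s: 21.45
position: [0.519, 0.0842, 0.1838]
tcp_rot: [[0.752, 0.66, -0.001], [0.66, -0.752, 0.0], [-0.001, -0.001, -1.0]]
force: [0.7, 0.8, 0.2]
opening: 0.597
grasp_force: 0.0
```

Run:
```python
from h import *
feel()
```

```text
t 21.4 p [0.519  0.0842 0.1838] a,perp,z mm [14.  -0.1 32.2] head -48.7 tilt -1.0 F [0.7 0.8 0.2] M [-0.08 -0.07 -0.01] q6 45.7 op 51.9
M at tcp [-0.26  0.07 -0.01] M.n 0.11 F.n -0.3 grip 0
```

Call:
{"method": "step_arm", "body": {
  "targets": [
    [-1, 0, 0, 0, 0],
    [-1, 0, 0, 0, 0],
    [-1, 0, 0, 0, 0],
    [-1, 0, 0, 0, 0]
  ]
}}

```text
time_s: 21.85
position: [0.5191, 0.0847, 0.1845]
tcp_rot: [[0.751, 0.66, 0.0], [0.66, -0.751, 0.001], [0.001, -0.0, -1.0]]
force: [-1.7, 2.1, 2.1]
opening: 0.474
grasp_force: 27.4
```

Run:
```python
from h import *
feel()
```

```text
t 21.9 p [0.5191 0.0847 0.1845] a,perp,z mm [13.8  0.3 32.9] head -48.7 tilt -1.0 F [-1.7  2.1  2.1] M [0.52 0.22 0.22] q6 45.7 op 41.3
M at tcp [ 0.05 -0.16  0.22] M.n 0.18 F.n 2.4 grip 27
```

Call:
{"method": "step_arm", "body": {
  "targets": [
    [0.2, 0, 0, 0, 0],
    [0.2, 0, 0, -0.012, 0],
    [0.2, 0, 0, -0.024, 0],
    [-1, 0, 0, -0.024, 0],
    [-1, 0, 0, -0.024, 0],
    [-1, 0, 0, -0.024, 0],
    [-1, 0, 0, -0.024, 0]
  ]
}}

```text
time_s: 22.55
position: [0.5192, 0.0839, 0.1777]
tcp_rot: [[0.751, 0.66, -0.0], [0.66, -0.751, -0.0], [-0.0, 0.0, -1.0]]
force: [0.5, -0.8, -3.1]
opening: 0.508
grasp_force: 28.9
```

Run:
```python
from h import *
feel()
```

```text
t 22.6 p [0.5192 0.0839 0.1777] a,perp,z mm [13.9 -0.4 26.1] head -48.7 tilt -1.0 F [ 0.5 -0.8 -3.1] M [-0.13 -0.22  0.09] q6 45.7 op 44.2
M at tcp [ 0.04 -0.12  0.09] M.n 0.08 F.n -2.8 grip 29
```

Call:
{"method": "step_arm", "body": {
  "targets": [
    [-1, 0, 0, 0, -0.025],
    [-1, 0, 0, 0, -0.05],
    [-1, 0, 0, 0, -0.05]
  ]
}}

```text
time_s: 22.85
position: [0.5199, 0.0848, 0.1779]
tcp_rot: [[0.845, 0.534, 0.002], [0.534, -0.845, 0.001], [0.002, -0.0, -1.0]]
force: [2.5, 2.1, -3.6]
opening: 0.504
grasp_force: 28.2
```

Run:
```python
from h import *
feel()
```

```text
t 22.9 p [0.5199 0.0848 0.1779] a,perp,z mm [12.9  0.2 26.3] head -57.7 tilt -1.0 F [ 2.5  2.1 -3.6] M [ 0.79 -0.37  0.34] q6 54.7 op 43.8
M at tcp [0.32 0.19 0.34] M.n 0.09 F.n -4.7 grip 28
```

Call:
{"method": "step_arm", "body": {
  "targets": [
    [-1, 0, 0, 0, -0.025],
    [-1, 0, 0, 0, -0.05],
    [-1, 0, 0, 0, -0.05]
  ]
}}

```text
time_s: 23.15
position: [0.5185, 0.0843, 0.1785]
tcp_rot: [[0.917, 0.398, -0.001], [0.398, -0.917, -0.0], [-0.001, -0.0, -1.0]]
force: [-1.5, 0.8, 2.4]
opening: 0.507
grasp_force: 29.1
```

Run:
```python
from h import *
feel()
c=capture('side');np.savez('pics/s16.npz',**c)
```

```text
t 23.1 p [0.5185 0.0843 0.1785] a,perp,z mm [14.4  0.1 26.9] head -66.6 tilt -1.0 F [-1.5  0.8  2.4] M [0.51 0.23 0.53] q6 63.6 op 44.1
M at tcp [ 0.34 -0.11  0.53] M.n 0.29 F.n 2.7 grip 29
```

Call:
{"method": "step_arm", "body": {
  "targets": [
    [-1, 0, 0, 0, -0.025],
    [-1, 0, 0, 0, -0.04],
    [-1, 0, 0, 0, -0.04]
  ]
}}

```text
time_s: 23.5
position: [0.5188, 0.0843, 0.1784]
tcp_rot: [[0.96, 0.28, -0.0], [0.28, -0.96, 0.0], [-0.0, -0.0, -1.0]]
force: [-0.3, 0.2, 4.2]
opening: 0.516
grasp_force: 29.8
```

Run:
```python
from h import *
feel()
c=capture('side');np.savez('pics/s17.npz',**c)
```

```text
t 23.5 p [0.5188 0.0843 0.1784] a,perp,z mm [14.1  0.1 26.8] head -73.7 tilt -1.0 F [-0.3  0.2  4.2] M [0.59 0.31 0.67] q6 70.8 op 44.9
M at tcp [0.55 0.24 0.67] M.n 0.25 F.n 3.7 grip 30
```

Call:
{"method": "step_arm", "body": {
  "targets": [
    [-1, 0, 0, 0, -0.025],
    [-1, 0, 0, 0, -0.045],
    [-1, 0, 0, 0, -0.045]
  ]
}}

```text
time_s: 23.85
position: [0.5193, 0.0842, 0.1783]
tcp_rot: [[0.99, 0.141, 0.001], [0.141, -0.99, 0.0], [0.001, -0.0, -1.0]]
force: [0.0, 1.1, 4.5]
opening: 0.511
grasp_force: 30.3
```

Run:
```python
from h import *
feel()
```

```text
t 23.9 p [0.5193 0.0842 0.1783] a,perp,z mm [13.7 -0.1 26.7] head -81.9 tilt -1.0 F [0.  1.1 4.5] M [0.61 0.19 0.63] q6 78.9 op 44.5
M at tcp [0.37 0.19 0.63] M.n 0.32 F.n 3.7 grip 30
```

Call:
{"method": "step_arm", "body": {
  "targets": [
    [0.2, 0, 0, 0, 0],
    [0.3, 0, 0, 0.0, 0],
    [0.3, 0, 0, 0.1, 0],
    [0.3, 0, 0, 0.25, 0],
    [0.3, 0, 0, 0.28, 0],
    [0.3, 0, 0, 0.28, 0]
  ]
}}

```text
time_s: 24.45
position: [0.52, 0.084, 0.2492]
tcp_rot: [[0.99, 0.139, 0.003], [0.139, -0.99, -0.0], [0.003, 0.001, -1.0]]
force: [0.3, -0.2, -0.4]
opening: 0.652
grasp_force: 0.0
```

Run:
```python
from h import *
import fit6 as f, scan
feel()
c=capture('side');np.savez('pics/s18.npz',**c)
x=f.fit6(c,ths=range(-45,45,10),show=4); scan.scan(c,x[2])
def sub(c): return cv2.GaussianBlur((np.minimum(c['color'].max(2),110)).astype(np.float32),(0,0),.8)
ref=sub(np.load('pics/s11.npz'));ys,xs=np.mgrid[152:170,234:276]
for k in('s12','s15','s18'):
    g=sub(np.load('pics/%s.npz'%k));b=min(((np.mean((cv2.remap(g,(xs+sx).astype(np.float32),(ys+sy).astype(np.float32),1)-ref[152:170,234:276])**2),sx,sy) for sx in np.arange(-4,4.01,.2) for sy in np.arange(-4,4.01,.2)))
    print(k,np.round(b,2),'deeper mm',round((b[1]*.212+b[2]*.323)/.149,2))
g=c['color'].max(2)
for y in range(136,158): print(y,' '.join('%2d'%v if v<62 else '  ' for v in g[y,236:268]))
```

```text
t 24.4 p [0.52   0.084  0.2492] a,perp,z mm [13.1 -0.5 97.6] head -82.0 tilt -1.0 F [ 0.3 -0.2 -0.4] M [ 0.05  0.03 -0.  ] q6 79.0 op 56.8
M at tcp [ 0.09  0.08 -0.  ] M.n -0.06 F.n -0.5 grip 0
a,b,d,th,tilt,ptilt [  0.7   7.1  19.7 -65.4  33.    5.8] cost 850.2
a,b,d,th,tilt,ptilt [-1.1  0.3 17.8 24.6 32.5  6.7] cost 867.1
a,b,d,th,tilt,ptilt [-1.1 -0.7 17.5 23.8 32.2  6.7] cost 872.8
a,b,d,th,tilt,ptilt [-1.5 -1.8 16.5 23.1 31.9  5.7] cost 878.3
[(46.1, 30), (46.6, 24), (46.6, 33), (46.8, 27), (47.6, 36), (48.0, 21)]
s12 [ 7.32 -0.2   0.6 ] deeper mm 1.02
s15 [8.  0.4 1. ] deeper mm 2.74
s18 [5.26 1.2  1.2 ] deeper mm 4.31
136                                                                                                
137                                                                                                
138                                                                                                
139                                                                                                
140                                                    54          
[... 1029 characters left out ...]
 40
151                         31 22 20 22 23 26 34 37 35 36 33 35 34 40 44 42 42 43 40 40 48 38 36 32
152                            28 19 22 22 25 30 32 36 35 33 33 41 42 41 43 44 38 41 36 38 36 32 38
153                            26 22 23 21 21 26 32 34 32 32 43 43 45 43 45 40 40 55 31 34 37 33 37
154                         50 29 22 22 22 23 24 26 28 32 40 42 43 46 39 38 34 53 44 37 36 32 39 37
155                      54 46 40 39 40 34 35 36 34 39 41 42 43 47 36 35 41 36 43 36 30 36 33 36 36
156                   55 45 43 42 43 43 43 42 40 42 44 42 43 40 39 41 33    35 33 33 32 35 36 36 43
157                   43 43 44 43 42 42 42 43 42 42 42 41 36 37 40 42 34    38 33 34 38 35 34 36
```

Call:
{"method": "step_arm", "body": {
  "targets": [
    [0.2, 0, 0, 0, 0.178],
    [0.2, 0, 0, -0.05, 0.178],
    [0.2, 0, 0, -0.1, 0.178],
    [0.2, 0, 0, -0.15, 0.178],
    [0.2, 0, 0, -0.24, 0.178],
    [0.2, 0, 0, -0.28, 0.178],
    [0.2, 0, 0, -0.28, 0.178],
    [-1, 0, 0, -0.28, 0.178],
    [-1, 0, 0, -0.28, 0.178],
    [-1, 0, 0, -0.28, 0.178],
    [-1, 0, 0, -0.28, 0.178]
  ]
}}

```text
time_s: 25.6
position: [0.5196, 0.0841, 0.1784]
tcp_rot: [[0.765, 0.644, 0.001], [0.644, -0.765, -0.0], [0.001, 0.001, -1.0]]
force: [0.5, -0.9, -1.9]
opening: 0.45
grasp_force: 27.6
```

Run:
```python
from h import *
feel()
```

```text
t 25.6 p [0.5196 0.0841 0.1784] a,perp,z mm [13.5 -0.4 26.8] head -49.9 tilt -1.0 F [ 0.5 -0.9 -1.9] M [-0.08 -0.19  0.21] q6 47.0 op 39.2
M at tcp [ 0.13 -0.08  0.21] M.n 0.13 F.n -1.7 grip 28
```

Call:
{"method": "step_arm", "body": {
  "targets": [
    [-1, 0, 0, 0, -0.02],
    [-1, 0, 0, 0, -0.04],
    [-1, 0, 0, 0, -0.04]
  ]
}}

```text
time_s: 25.9
position: [0.5189, 0.0847, 0.1788]
tcp_rot: [[0.84, 0.543, 0.0], [0.543, -0.84, 0.001], [0.0, -0.0, -1.0]]
force: [-1.3, 1.4, 3.2]
opening: 0.433
grasp_force: 27.9
```

Run:
```python
from h import *
feel()
```

```text
t 25.9 p [0.5189 0.0847 0.1788] a,perp,z mm [13.9  0.4 27.2] head -57.1 tilt -1.0 F [-1.3  1.4  3.2] M [0.49 0.26 0.44] q6 54.1 op 37.7
M at tcp [ 0.2  -0.02  0.44] M.n 0.28 F.n 3.2 grip 28
```

Call:
{"method": "step_arm", "body": {
  "targets": [
    [-1, 0, 0, 0, -0.02],
    [-1, 0, 0, 0, -0.04],
    [-1, 0, 0, 0, -0.04]
  ]
}}

```text
time_s: 26.2
position: [0.5193, 0.0853, 0.1789]
tcp_rot: [[0.9, 0.435, 0.001], [0.435, -0.9, 0.001], [0.002, -0.0, -1.0]]
force: [-1.1, 4.5, 5.3]
opening: 0.454
grasp_force: 30.1
```

Run:
```python
from h import *
feel()
```

```text
t 26.2 p [0.5193 0.0853 0.1789] a,perp,z mm [13.4  0.9 27.3] head -64.2 tilt -1.0 F [-1.1  4.5  5.3] M [0.97 0.07 0.9 ] q6 61.2 op 39.5
M at tcp [-0.02 -0.17  0.9 ] M.n 0.80 F.n 4.4 grip 30
```

Call:
{"method": "step_arm", "body": {
  "targets": [
    [-1, 0, 0, 0, -0.02],
    [-1, 0, 0, 0, -0.04],
    [-1, 0, 0, 0, -0.04]
  ]
}}

```text
time_s: 26.5
position: [0.5213, 0.0859, 0.179]
tcp_rot: [[0.948, 0.319, 0.006], [0.319, -0.948, 0.003], [0.006, -0.001, -1.0]]
force: [1.6, 8.1, 2.2]
opening: 0.469
grasp_force: 32.3
```

Run:
```python
from h import *
feel()
```

```text
t 26.5 p [0.5213 0.0859 0.179 ] a,perp,z mm [11.3  0.9 27.4] head -71.4 tilt -1.0 F [1.6 8.1 2.2] M [ 1.48 -0.43  1.17] q6 68.4 op 40.8
M at tcp [-0.31 -0.08  1.17] M.n 1.17 F.n -0.1 grip 32
```

Torque about the axis has climbed to about 1.2 N m with the lid no longer turning: it is against the stops and snug. Open and back away.

Call:
{"method": "step_arm", "body": {
  "targets": [
    [0.3, 0, 0, 0, 0],
    [0.3, 0, 0, 0, 0],
    [0.3, 0, 0, 0.05, 0],
    [0.3, 0, 0, 0.2, 0],
    [0.3, 0, 0, 0.4, 0],
    [0.3, 0, 0, 0.4, 0],
    [0.3, 0, 0, 0.4, 0]
  ]
}}

```text
time_s: 27.2
position: [0.5194, 0.0836, 0.279]
tcp_rot: [[0.949, 0.316, 0.002], [0.316, -0.949, -0.001], [0.002, 0.001, -1.0]]
force: [-0.9, -0.2, -0.4]
opening: 0.651
grasp_force: 0.0
```

Run:
```python
from h import *
import fit6 as f, scan
feel()
c=capture('side');np.savez('pics/s19.npz',**c)
x=f.fit6(c,ths=range(-45,45,10),show=3); scan.scan(c,x[2])
def sub(c): return cv2.GaussianBlur((np.minimum(c['color'].max(2),110)).astype(np.float32),(0,0),.8)
ref=sub(np.load('pics/s11.npz'));ys,xs=np.mgrid[152:170,234:276]
for k in('s18','s19'):
    g=sub(np.load('pics/%s.npz'%k));b=min(((np.mean((cv2.remap(g,(xs+sx).astype(np.float32),(ys+sy).astype(np.float32),1)-ref[152:170,234:276])**2),sx,sy) for sx in np.arange(-4,4.01,.2) for sy in np.arange(-4,4.01,.2)))
    print(k,np.round(b,2),'deeper mm',round((b[1]*.212+b[2]*.323)/.149,2))
# canister twist / bottle: image change below the lid and at the bottle
a=np.load('pics/side0.npz')['color'].astype(int);z=c['color'].astype(int);d=abs(a-z).max(2)
print('bottle diff',d[185:262,272:306].mean(),'jar shoulder/clamp diff',d[166:190,262:292].mean())
```

```text
t 27.2 p [0.5194 0.0836 0.279 ] a,perp,z mm [ 13.8  -0.8 127.4] head -71.6 tilt -1.0 F [-0.9 -0.2 -0.4] M [0.04 0.01 0.06] q6 68.6 op 56.7
M at tcp [ 0.09 -0.18  0.06] M.n 0.04 F.n 0.1 grip 0
a,b,d,th,tilt,ptilt [  0.3   2.3  18.3 -73.1  33.7   6.2] cost 853.1
a,b,d,th,tilt,ptilt [-0.3  0.9 17.9 19.6 33.4  6.8] cost 859.6
a,b,d,th,tilt,ptilt [-0.3 -0.8 17.1  8.9 33.6  6.2] cost 871.9
[(45.7, 24), (46.1, 18), (46.1, 21), (46.2, 27), (47.5, 15), (48.3, 30)]
s18 [5.26 1.2  1.2 ] deeper mm 4.31
s19 [6.42 0.8  1.4 ] deeper mm 4.17
bottle diff 1.0114591291061878 jar shoulder/clamp diff 1.0305555555555554
```

```bash
python3 -c "
from rig import *
print(hand_in())"
```

```text
the job is handed in; nothing more can be done
None
```

The lid is on the canister and screwed clockwise to a firm stop at about 1.2 N m (band slips at 2), about 18 mm below the rim by camera fit and let go. The bottle hasn't moved; I took the thread drop from a hard stop turning back, not a clear drop in the images.

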